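# Turn a covered vial rack over onto its tray

## Task

Stand the two dropper vials cap-down: pinch the blue rack and its loose orange cover together by the two round buttons at their free end, swing the pair right over about the forks of the stand so that the cover comes down in the white tray, and let go. Then lift the rack straight up off the vials and set it down, still upside down, flat on the table beside the stand, leaving both vials standing cap-down in the cover in the tray.

Things in the scene. Friction and masses are not known exactly. Their poses are not given: they have to be found in the camera images.
- rack: blue vial rack, block 36 (x) x 64 (y) x 36 mm, 0.25 kg, loose; origin centre of the block's underside, z to the bores' mouths. Upright on the stand's rails at first, underside 32 mm up. Once turned over its underside is on top, 88 mm above the table, and the block can be gripped there across x (36 mm), its upper 18 mm free on all sides. Upside down on the table it stands flat, origin 36 mm up
- bar (a point): midpoint between the two dark round grip buttons (16 mm across) at the free end, 60 mm above the table, 89 mm from the fork axis, 35 mm out from the block. One is on the rack's blade (+y), one on the cover's (-y); pinch both along y, 21 mm over all, to hold the cover on the rack. They swivel freely about y, so the gripper can keep pointing down through the turn. Cover top is 36 mm higher
- axis (a point): middle of the line (along its y) about which rack and cover turn, up and over from the rails (-x, robot's side) to the tray (+x), 60 mm above the table. Their steel pins lie loose in open-topped forks (tops 68 mm) and come out if raised over 10 mm, so the buttons must keep 89 mm from this line. Stand fixed, 140 (x) x 96 (y) mm, centred below; the table on its robot side is free
- cover: loose orange cover, block 36 (x) x 64 (y) x 28 mm, 0.1 kg, two pockets 25 mm deep in its underside for the vials' caps; origin centre of the underside, z up; axes as the rack's at the start. It lies on the rack's top by its weight alone, its pins in the outer forks on the same turning line. Turned over it lies in the tray, rim 28 mm above the tray floor
- tray (a point): spot on the white tray's floor under the centre of the turned cover, 24 mm above the table; 36 mm from the fork axis in +x. The tray is part of the stand, with a lip 7.5 mm high on three sides; z up, axes as the fork axis point
- vial_green: dropper vial, green cap, white body, 19 mm thick, 56 mm tall, cap 14 mm thick, loose (1.5 mm play) in one of the rack's bores (which one varies), its upper 20 mm hidden in the cover; origin at the centre of its foot, z towards the cap. Cap-down in the cover in the tray it reaches 83 mm above the table. Similar vials elsewhere are clutter
- vial_white: dropper vial, white cap, white body, 19 mm thick, 56 mm tall, cap 14 mm thick, loose (1.5 mm play) in one of the rack's bores (which one varies), its upper 20 mm hidden in the cover; origin at the centre of its foot, z towards the cap. Cap-down in the cover in the tray it reaches 83 mm above the table. Similar vials elsewhere are clutter

How it is judged:
By the outcome, as a careful person would: the job done as asked, in the order asked, and still so for the second after the job is handed in, with the robot touching nothing.
It also fails if it takes over 61 s, if anything falls off the work surface, if the arm or the gripper's body presses on something with over 40 N, if the wrist force passes 120 N, or if a joint passes its speed limit or range.

## Robot

A 7-joint arm with a two-finger parallel gripper is mounted at the origin on a cart in front of the work surface, level with it; the furniture and walls round the work are solid. World frame = base frame: x ahead of the robot, y to its left, z up, the work surface at z = 0. Lengths are in mm, angles in rad, forces in N, time in s.
With the tool pointing down it reaches from about 425 to 800 mm from the base axis. Payload 8.3 kg.
Tool frame: the origin (TCP) lies at the very end of the fingers, on their centre line; the grasp point (between the pads) lies 19 mm behind it; z points along the fingers, y is the direction in which the jaws open and shut (so a half turn about z gives the same grasp; the last joint's range is limited). The gripper opens to 85 mm and grips with 20 to 120 N. Pads are 22 mm wide; open, the fingers measure 114 mm over their backs; the gripper's body (76 mm by 85 mm) begins 54 mm behind the grasp point. The pads swing forward as they close: fully open they stand 13 mm farther back than shut.
Start: joints at [-1.225, 0.383, 0.016, 1.37, -0.006, 1.388, -0.046], TCP at [248.391, 573.502, 231.279] pointing down, gripper open.
Joint ranges: [-2.95, 2.95], [-0.25, 2.06], [-1.52, 1.56], [0.18, 2.33], [-1.44, 4.58], [0.02, 2.06], [-3.01, 3.01]. Speed limits (rad/s): [2.39, 2.39, 3.01, 3.01, 3.14, 3.14, 3.14].

## Interface

Orientations are given as a unit quaternion [x, y, z, w].
In Python, from rig import sense, imaging, workorder gives the robot as it stands.
- The arm moves only by the tool apply_moves, never from a script. Its arguments are lists of equal length, an entry for each row: "slide": the shift along the tool's x, y, z in units of 25 mm (1.0 is 25 mm), a list of three; "yaw": the turn about the tool's z in units of 8 degrees (1.0 is 8 degrees); "jaw": the finger opening in mm, from 0 to 85.4. A call has exactly 10 rows; each row is the pose to reach, as a shift and turn from the pose commanded when the call began, along the tool's axes at that moment; what a row does not reach only later rows make up. A row lasts 1/10 s, in which the tool goes at most 50 mm and 8.59 degrees, less where a joint would pass 70% of its speed; a pose out of reach is approached as far as the arm can. A call with a gripper value outside its range is refused whole. The fingers move at their own pace and stop on an object; "squeeze" is the grip in N (left out, the last holds). Time passes only in rows, so rows that repeat a pose let the fingers close, or fill a call up. It gives the time, the measured TCP pose, the force and the opening at its end, in the units of the state.
- sense(): the state, without advancing time (a new reading comes with each control period).
- imaging.read_camera(name): name is "scene" or "top" or "wrist"; returns a dict with "pixels" (384x512x3 uint8, red, green, blue), "depth" (384x512 float32, mm along the optical axis (not along the pixel's ray), 0 where there is no reading), "fx", "fy", "cx", "cy" (pixels), "T" (4x4, takes a point from camera to world coordinates). Camera axes: x right, y up, looking along -z (the intrinsics and any distortion apply to the point x, -y, -z); pixel columns grow to the right and rows downward; lengths in mm; the calibration is good to about 2 mm. The wrist camera is an equidistant fisheye: a pixel r from the principal point sees the ray r / f radians off the axis. A picture is of the moment at which its call begins.
- workorder.sign_off(): hands the job in, once; it reports no verdict.
The state is a dict: "time_s": time; "joint_positions": joint angles; "dq": joint speeds; "joint_efforts": joint torques, N m; "tcp_pos": TCP position; "tcp_rot": TCP orientation; "contact_force": force on the tool from outside, world axes, zero at the start; "moment": the same for the moment, N m; "gripper_width": opening from 0.0 (shut) to 1.0 (fully open).
Only numpy, scipy, OpenCV 4.12 (cv2) and the standard library are available. Lean on these libraries where they do the work, as an engineer would, in place of code of your own. Each camera call takes 0.05 s, during which the arm holds its last target.

## Working session

There is one attempt and no reset: what is moved stays moved. The work goes in short steps, Python scripts to look and compute and a tool call to move; the robot and the scene stay as the last step left them, time stands still between calls to the robot, and variables do not carry over. Pictures are saved under pics/ and viewed, and the job is handed in when it is done.

Besides the shell and the picture viewer there is one more tool, called after "Emit:" by a JSON object that holds its "method" and its "body", one argument or row to a line. apply_moves: Moves the arm, as the interface text tells. Its arguments: {"type":"object","properties":{"slide":{"type":"array","items":{"type":"array","items":{"type":"number"}}},"yaw":{"type":"array","items":{"type":"number"}},"jaw":{"type":"array","items":{"type":"number"}},"squeeze":{"type":"number"}},"required":["slide","yaw","jaw"]}

```bash
mkdir -p pics; ls; python3 - <<'E'
from rig import sense, imaging, workorder
import cv2,numpy as np
s=sense(); print(s['time_s'],s['tcp_pos'],s['tcp_rot'],s['gripper_width'])
for n in ("scene","top"):
    c=imaging.read_camera(n)
    cv2.imwrite(f"pics/{n}0.png",c["pixels"][...,::-1])
    np.savez(f"{n}0.npz",**c)
    print(n,c['fx'],c['fy'],c['cx'],c['cy'],c['T'].round(3).tolist(),[k for k in c])
E
```

```text
pics
0.0 [248.17863594 573.04971744 230.25391475] [ 2.02937749e-01  9.79191136e-01 -9.76709993e-04 -1.86766467e-04] 1.0030273175950406
scene 434.1919068032107 434.1919068032107 258.7679730301043 188.6751954996516 [[-0.802, 0.441, -0.402, 239.371], [-0.597, -0.594, 0.539, 398.071], [-0.001, 0.672, 0.74, 700.634], [0.0, 0.0, 0.0, 1.0]] ['pixels', 'depth', 'fx', 'fy', 'cx', 'cy', 'T']
top 358.2821561201348 358.2821561201348 258.15460546115946 188.33525057702613 [[0.006, 0.987, -0.161, 452.622], [-1.0, 0.006, 0.002, -70.935], [0.003, 0.161, 0.987, 942.458], [0.0, 0.0, 0.0, 1.0]] ['pixels', 'depth', 'fx', 'fy', 'cx', 'cy', 'T']
```

View pics/scene0.png

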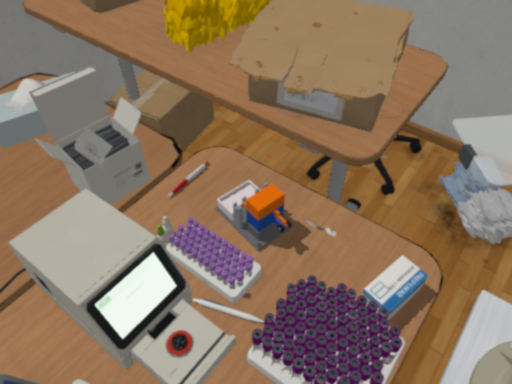

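View pics/top0.png

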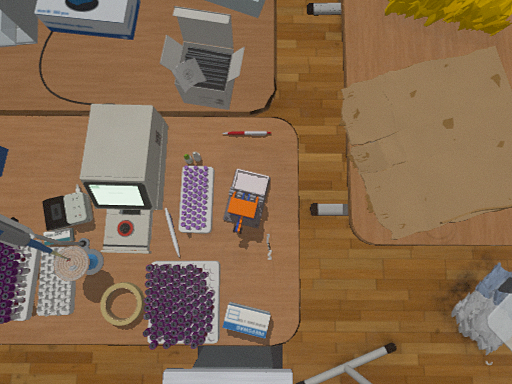

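```bash
python3 - <<'E'
import cv2,numpy as np
a=cv2.imread("pics/top0.png")[160:250,200:290]; b=cv2.imread("pics/scene0.png")[170:255,205:300]
cv2.imwrite("pics/c1.png",cv2.resize(a,None,fx=6.5,fy=6.5,interpolation=cv2.INTER_CUBIC))
cv2.imwrite("pics/c2.png",cv2.resize(b,None,fx=7,fy=7,interpolation=cv2.INTER_CUBIC))
E
cat > h.py <<'E'
import numpy as np,cv2
def load(n): return dict(np.load(n))
def ray(c,u,v):
    d=np.array([(u-c['cx'])/c['fx'],-(v-c['cy'])/c['fy'],-1.0]); T=c['T']
    return T[:3,3],T[:3,:3]@d
def at_z(c,u,v,z):
    o,d=ray(c,u,v); return o+d*(z-o[2])/d[2]
def depth_pts(c):
    v,u=np.mgrid[0:384,0:512]; D=c['depth']
    p=np.stack([(u-c['cx'])/c['fx']*D,-(v-c['cy'])/c['fy']*D,-D],-1)
    return p@c['T'][:3,:3].T+c['T'][:3,3]
def proj(c,P):
    q=(np.asarray(P)-c['T'][:3,3])@c['T'][:3,:3]
    return np.stack([c['cx']+c['fx']*q[...,0]/-q[...,2],c['cy']+c['fy']*q[...,1]/q[...,2]],-1)
E
python3 - <<'E'
from h import *
for n in("top0.npz","scene0.npz"):
    c=load(n);P=depth_pts(c)
    hsv=cv2.cvtColor(c['pixels'],cv2.COLOR_RGB2HSV)
    m=(hsv[...,0]>5)&(hsv[...,0]<15)&(hsv[...,1]>200)&(hsv[...,2]>150)&(P[...,2]>88)&(P[...,2]<105)&(abs(P[...,0]-450)<150)
    q=P[m]; print(n,m.sum(),q.mean(0),q.min(0),q.max(0),cv2.minAreaRect(q[:,:2].astype(np.float32)))
E
```

```text
top0.npz 392 [545.24854937 -34.4159698   95.4675329 ] [522.01610206 -67.87758802  90.15886119] [569.92951108  -1.48175925  99.93189539] ((545.5546875, -34.45410919189453), (62.95280456542969, 35.55110549926758), 75.91510009765625)
scene0.npz 523 [546.00258563 -30.99914213  95.36289994] [523.57196329 -66.42885973  88.30553414] [570.97890244   2.36644877  99.72332003] ((546.629150390625, -32.36590576171875), (64.05873107910156, 35.77965545654297), 76.88743591308594)
```

View pics/c1.png

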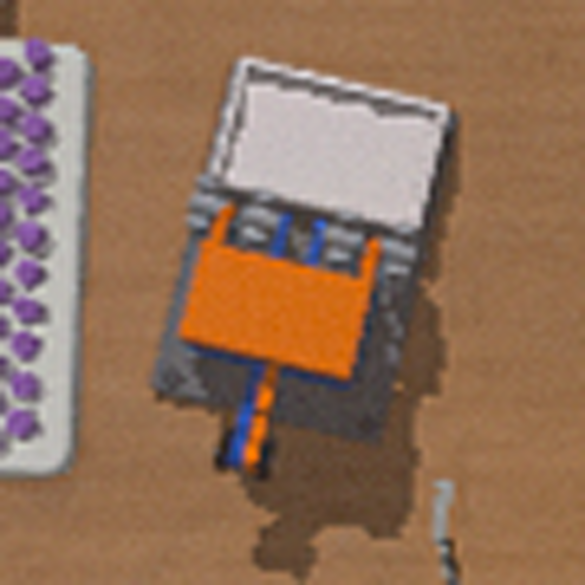

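View pics/c2.png

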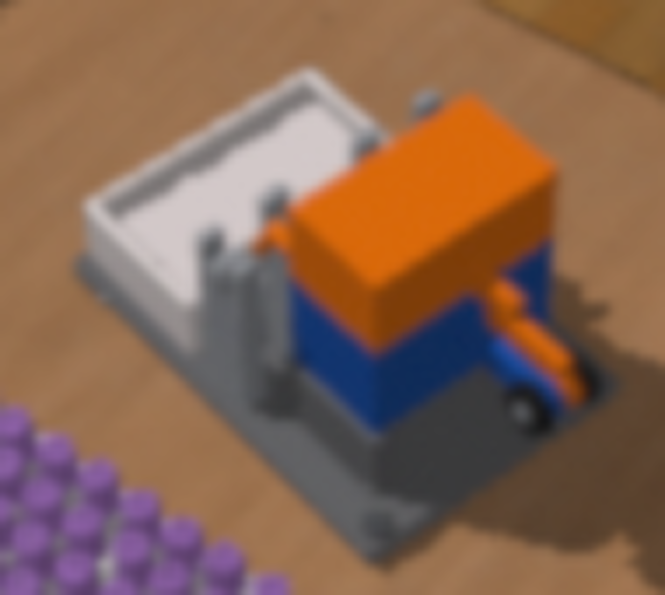

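The crops show the stand turned about -14°. The orange cover centre is near (546,-33), and the buttons are at top-crop (232,458) and (262,460), which is raw pixel (238,230.6). I'll check a wireframe model against both views.

```bash
cat >> h.py <<'E'
def model(ax,yaw):
    c,s=np.cos(yaw),np.sin(yaw); R=np.array([[c,-s],[s,c]])
    def w(p): p=np.asarray(p,float); return np.concatenate([p[...,:2]@R.T+np.asarray(ax)[:2],p[...,2:]],-1)
    return w
def box(x0,x1,y0,y1,z): return [(x0,y0,z),(x1,y0,z),(x1,y1,z),(x0,y1,z)]
def overlay(c,ax,yaw,roi,f,fn):
    w=model(ax,yaw); u0,v0,u1,v1=roi
    im=cv2.resize(c['pixels'][v0:v1,u0:u1,::-1],None,fx=f,fy=f,interpolation=cv2.INTER_CUBIC)
    def d(pts,col,closed=True):
        q=(proj(c,w(np.array(pts)))-[u0,v0]+.5)*f
        cv2.polylines(im,[q.round().astype(int).reshape(-1,1,2)],closed,col,1)
    d(box(-54,-18,-32,32,96),(0,255,0)); d(box(-54,-18,-32,32,68),(0,255,0)); d(box(-70,70,-48,48,0),(255,255,0))
    d(box(-70,70,-48,48,8),(255,0,255))
    d([(-89,-10.5,60),(-89,10.5,60)],(0,255,255),False); d([(0,-48,60),(0,48,60)],(0,255,255),False)
    d([(36-5,0,24),(41,0,24)],(0,0,255),False);d([(36,-5,24),(36,5,24)],(0,0,255),False)
    cv2.imwrite(fn,im)
E
python3 - <<'E'
from h import *
t=load("top0.npz");s=load("scene0.npz")
yaw=np.radians(-13.6); ax=np.array([546,-33.3])+36*np.array([np.cos(yaw),np.sin(yaw)])
print(ax)
overlay(t,ax,yaw,(205,160,290,245),7,"pics/o1.png"); overlay(s,ax,yaw,(205,170,300,255),7,"pics/o2.png")
P=depth_pts(t)
for u,v in [(268,237),(268,258),(200,220),(212,220),(212,232),(217,265),(247,305),(290,240),(236,250),(236,262)]: print(u,v,P[v,u].round(0))
E
```

```text
[580.99059602 -41.76511607]
268 237 [478. -99.   1.]
268 258 [424. -99.   2.]
200 220 [521.  78.  10.]
212 220 [521.  48.   1.]
212 232 [490.  47.   0.]
217 265 [407.  30.  18.]
247 305 [308. -47.   3.]
290 240 [ 471. -157.   -1.]
236 250 [444. -17.   1.]
236 262 [414. -17.  -3.]
```

View pics/o1.png

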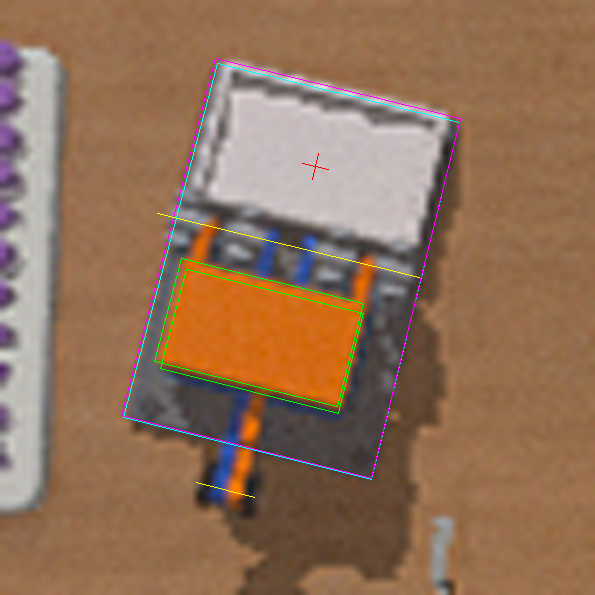

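View pics/o2.png

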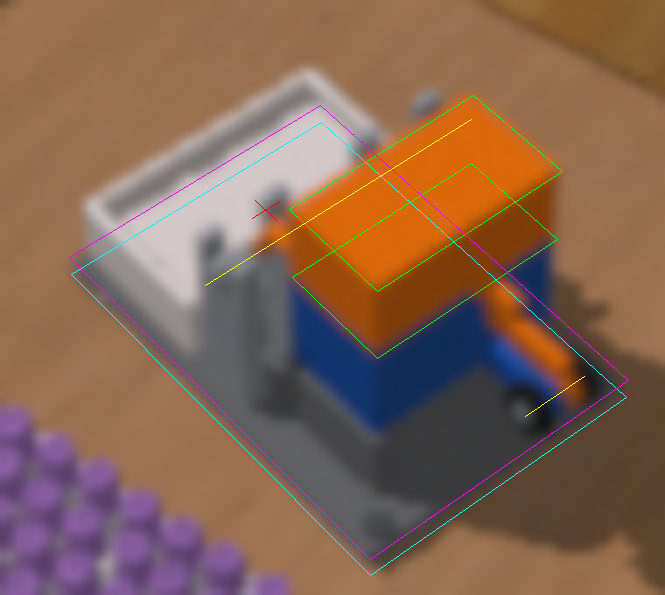

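Both views agree with the model to about 1 px. The buttons sit about 2 mm nearer the robot than the model in top, at crop (227,498) against (226,490). Next I check obstacle heights on the way.

```bash
python3 - <<'E'
from h import *
Q=np.concatenate([depth_pts(load(n))[load(n)['depth']>0] for n in("top0.npz","scene0.npz")])
a=np.array([248,573.]);b=np.array([494,-21.]);d=(b-a)/np.linalg.norm(b-a);n=np.array([-d[1],d[0]])
r=Q[:,:2]-a; s=r@d; e=r@n
for k in range(-50,720,50):
    print(k,(a+d*k).round(),[int(Q[(s>k)&(s<k+50)&(e>lo)&(e<lo+50),2].max(initial=-1)) for lo in (-200,-150,-100,-50,0,50,100,150,200)])
E
```

```text
-50 [229. 619.] [-1, -1, -1, 3, -1, -1, -1, -1, -1]
0 [248. 573.] [-1, -1, 3, 4, 16, -1, -1, -1, -1]
50 [267. 527.] [-1, -1, 4, 23, 89, 89, 88, 69, -1]
100 [286. 481.] [-1, -1, 3, 23, 25, 90, 90, 89, 2]
150 [305. 434.] [-1, 3, 4, 25, 26, 24, 24, 29, 29]
200 [325. 388.] [-1, 4, 3, 3, 106, 109, 265, 311, 42]
250 [344. 342.] [2, 26, 29, 27, 107, 156, 237, 245, 42]
300 [363. 296.] [23, 28, 28, 27, 4, 109, 58, 100, 41]
350 [382. 250.] [91, 92, 89, 86, 57, 64, 69, 152, 170]
400 [401. 203.] [90, 92, 91, 90, 87, 61, 111, 169, 170]
450 [420. 157.] [90, 91, 91, 90, 13, 36, 135, 169, 168]
500 [439. 111.] [90, 90, 91, 90, 51, 52, 51, 167, 166]
550 [458.  65.] [51, 21, 23, 21, 53, 52, 52, 53, 57]
600 [478.  19.] [52, 4, 4, 72, 97, 98, 51, 53, 57]
650 [497. -28.] [7, 4, 7, 70, 99, 99, 68, 31, 3]
700 [516. -74.] [4, 4, 7, 7, 98, 71, 33, 10, 13]
```

```bash
python3 - <<'E'
from h import *
c=load("top0.npz")
cv2.imwrite("pics/l.png",cv2.resize(c['pixels'][190:330,0:170,::-1],None,fx=4.5,fy=4.5))
P=depth_pts(c)
for u,v in[(10,230),(30,240),(50,248),(60,252),(72,262),(95,262),(70,235),(80,200)]:print(u,v,P[v,u].round())
m=(P[...,2]>200)&(P[...,0]<700)&(abs(P[...,1])<700);v,u=np.nonzero(m);print(u.min(),u.max(),v.min(),v.max())
E
```

```text
10 230 [482. 403. 250.]
30 240 [464. 391. 205.]
50 248 [448. 376. 156.]
60 252 [438. 382. 104.]
72 262 [416. 353. 103.]
95 262 [412. 340.  14.]
70 235 [480. 408.  17.]
80 200 [568. 380.  36.]
0 510 1 383
```

View pics/l.png

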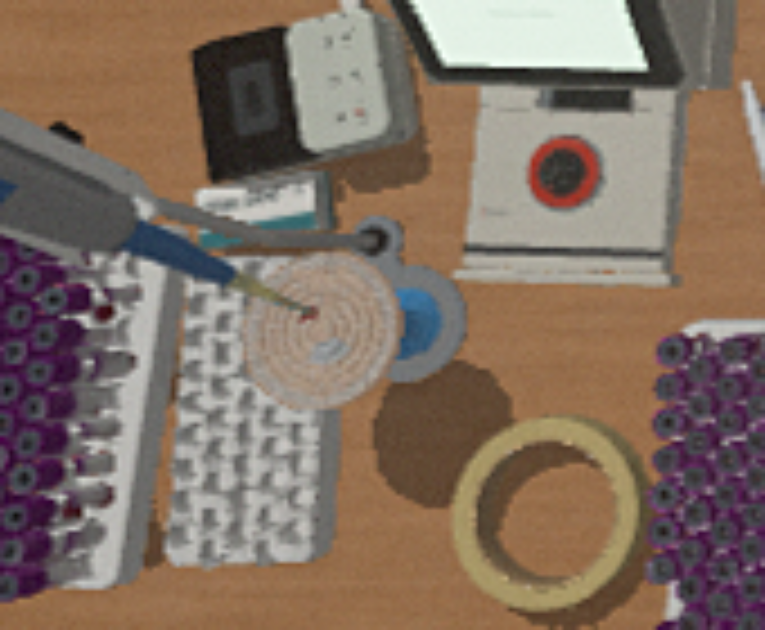

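```bash
cat > plan.py <<'E'
import numpy as np,json,os
# commanded pose: x,y,z, ang = world angle (deg) of tool y
def get(): return np.array(json.load(open('cmd.json')))
def plan(rows,cur=None):
    cur=get() if cur is None else np.array(cur,float)
    a=np.radians(cur[3]); ty=np.array([np.cos(a),np.sin(a),0]); tx=np.array([-np.sin(a),np.cos(a),0]); tz=np.array([0,0,-1.])
    out=[];Y=[]
    for r in rows:
        d=np.array(r[:3])-cur[:3]; out.append([round(float(d@t)/25,2) for t in (tx,ty,tz)]); Y.append(round(-(r[3]-cur[3])/8,2))
    print("slide",json.dumps(out));print("yaw",Y)
    # actual resulting command after rounding
    s=out[-1]; e=cur[:3]+25*(s[0]*tx+s[1]*ty+s[2]*tz); n=[*e,cur[3]-8*Y[-1]]
    json.dump([float(v) for v in n],open('next.json','w')); print("end",np.round(n,2))
def done(): os.replace('next.json','cmd.json')
def meas():
    from rig import sense
    s=sense(); x,y,z,w=s['tcp_rot']
    R=np.array([[1-2*(y*y+z*z),2*(x*y-z*w),2*(x*z+y*w)],[2*(x*y+z*w),1-2*(x*x+z*z),2*(y*z-x*w)],[2*(x*z-y*w),2*(y*z+x*w),1-2*(x*x+y*y)]])
    print('t',s['time_s'],'tcp',np.round(s['tcp_pos'],1),'yang',np.degrees(np.arctan2(R[1,1],R[0,1])).round(2),'z',R[:,2].round(3),'F',np.round(s['contact_force'],1),'g',round(s['gripper_width']*85.4,1),'q',np.round(s['joint_positions'],2))
    return s
E
echo '[248.39,573.5,231.28,66.55]'>cmd.json
python3 - <<'E'
from plan import *
meas(); c=get(); g=np.array([493.5,-21,175,76.4])
rows=[]
for k in range(1,21):
    f=k/20; f=f if True else f
    p=c+(g-c)*f; p[2]=231.28 if f<.6 else 231.28+(175-231.28)*(f-.6)/.4
    rows.append(p)
plan(rows[:10]); 
E
```

```text
t 0.1 tcp [248.2 573.1 230.4] yang 66.58 z [-0.001 -0.002 -1.   ] F [-0.4  0.1 -0.1] g 85.4 q [-1.22  0.38  0.02  1.37 -0.01  1.39 -0.05]
slide [[-0.92, -0.9, 0.0], [-1.85, -1.79, 0.0], [-2.77, -2.69, 0.0], [-3.69, -3.58, 0.0], [-4.61, -4.48, 0.0], [-5.54, -5.37, 0.0], [-6.46, -6.27, 0.0], [-7.38, -7.17, 0.0], [-8.31, -8.06, 0.0], [-9.23, -8.96, 0.0]]
yaw [np.float64(-0.06), np.float64(-0.12), np.float64(-0.18), np.float64(-0.25), np.float64(-0.31), np.float64(-0.37), np.float64(-0.43), np.float64(-0.49), np.float64(-0.55), np.float64(-0.62)]
end [370.94 276.17 231.28  71.51]
```

Emit:
{"method": "apply_moves", "body": {
  "slide": [
    [-0.9, -0.9, 0],
    [-1.8, -1.8, 0],
    [-2.8, -2.7, 0],
    [-3.7, -3.6, 0],
    [-4.6, -4.5, 0],
    [-5.5, -5.4, 0],
    [-6.5, -6.3, 0],
    [-7.4, -7.2, 0],
    [-8.3, -8.1, 0],
    [-9.2, -9.0, 0]
  ],
  "yaw": [-0.1, -0.1, -0.2, -0.2, -0.3, -0.4, -0.4, -0.5, -0.6, -0.6],
  "jaw": [85, 85, 85, 85, 85, 85, 85, 85, 85, 85],
  "squeeze": 40
}}

```text
time_s: 1.1
tcp_pos: [370.1, 274.1, 231.0]
tcp_rot: [0.162, 0.987, -0.0, -0.0]
contact_force: [0.0, 0.3, 0.4]
gripper_width: 0.997
```

```bash

python3 - <<'E'
from plan import *
plan([[0,0,0,0]]) if 0 else None
c=get();a=np.radians(c[3]);ty=np.array([np.cos(a),np.sin(a)]);tx=np.array([-np.sin(a),np.cos(a)])
e=c[:2]+25*(-9.2*tx-9.0*ty); n=[e[0],e[1],231.28,c[3]+4.8]; json.dump(n,open('cmd.json','w'))
meas(); c=get();print(c); g=np.array([493.5,-21,175,76.4])
plan([c+(g-c)*k/9 for k in range(1,10)])
E
```

```text
t 1.1 tcp [370.1 274.1 231. ] yang 71.4 z [-0.001 -0.    -1.   ] F [0.  0.3 0.4] g 85.2 q [-0.89  0.02  0.19  1.8  -0.    1.31  0.54]
[369.85532881 275.55508244 231.28        71.35      ]
slide [[-0.94, -1.07, 0.25], [-1.88, -2.15, 0.5], [-2.83, -3.22, 0.75], [-3.77, -4.29, 1.0], [-4.71, -5.37, 1.25], [-5.65, -6.44, 1.5], [-6.6, -7.51, 1.75], [-7.54, -8.58, 2.0], [-8.48, -9.66, 2.25]]
yaw [np.float64(-0.07), np.float64(-0.14), np.float64(-0.21), np.float64(-0.28), np.float64(-0.35), np.float64(-0.42), np.float64(-0.49), np.float64(-0.56), np.float64(-0.63)]
end [493.49 -21.06 175.03  76.39]
```

Emit:
{"method": "apply_moves", "body": {
  "slide": [
    [-0.9, -1.1, 0.2],
    [-1.9, -2.1, 0.5],
    [-2.8, -3.2, 0.8],
    [-3.8, -4.3, 1.0],
    [-4.7, -5.4, 1.2],
    [-5.6, -6.4, 1.5],
    [-6.6, -7.5, 1.8],
    [-7.5, -8.6, 2.0],
    [-8.48, -9.66, 2.25],
    [-8.48, -9.66, 2.25]
  ],
  "yaw": [-0.1, -0.1, -0.2, -0.3, -0.4, -0.4, -0.5, -0.6, -0.63, -0.63],
  "jaw": [85, 85, 85, 85, 85, 80, 70, 60, 50, 50]
}}

```text
time_s: 2.1
tcp_pos: [494.1, -26.4, 174.2]
tcp_rot: [0.122, 0.993, -0.001, -0.0]
contact_force: [-0.6, 0.4, -0.0]
gripper_width: 0.585
```

```bash

python3 - <<'E'
from plan import *
from rig import imaging
import cv2
done(); meas()
c=imaging.read_camera("wrist"); np.savez("w1.npz",**c); cv2.imwrite("pics/w1.png",cv2.resize(c['pixels'][...,::-1],(768,576),interpolation=cv2.INTER_CUBIC))
print(c['fx'],c['cx'],c['cy'],c['T'].round(3))
meas()
E
```

```text
t 2.1 tcp [494.1 -26.4 174.2] yang 76.01 z [-0.001 -0.003 -1.   ] F [-0.6  0.4 -0. ] g 49.9 q [-0.5   0.15  0.54  1.82 -0.08  1.19  1.39]
297.3186396354542 259.2573168150131 190.79971430081852 [[ 2.41000e-01 -9.25000e-01 -2.93000e-01  4.19396e+02]
 [ 9.70000e-01  2.29000e-01  7.50000e-02 -7.54500e+00]
 [-2.00000e-03 -3.03000e-01  9.53000e-01  3.16436e+02]
 [ 0.00000e+00  0.00000e+00  0.00000e+00  1.00000e+00]]
t 2.15 tcp [493.7 -23.7 174.3] yang 76.14 z [-0.001 -0.001 -1.   ] F [ 0.3  0.5 -0.2] g 49.9 q [-0.5   0.15  0.53  1.82 -0.08  1.19  1.39]
```

View pics/w1.png

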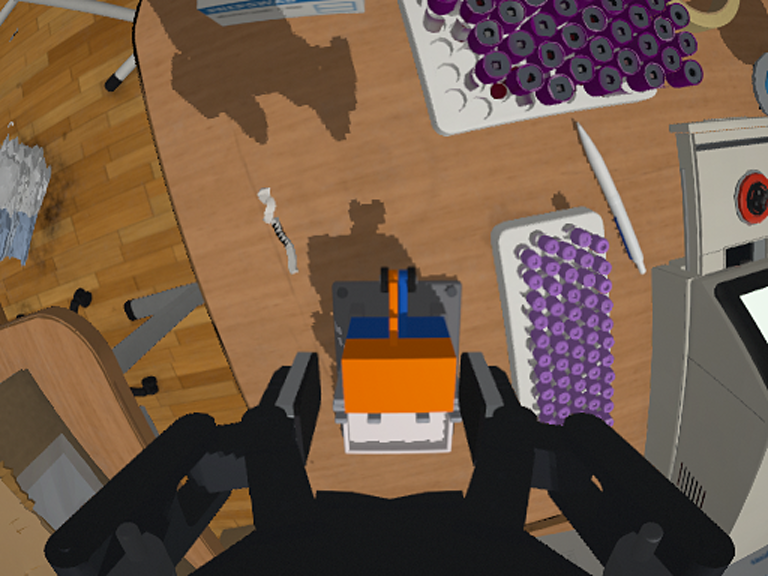

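The wrist view shows both buttons at about (385,279) and (412,279), with the cover square to the fingers. I'll enlarge and triangulate.

```bash

python3 - <<'E'
from plan import *
from rig import imaging
import cv2
c=imaging.read_camera("wrist"); np.savez("w2.npz",**c); meas()
cv2.imwrite("pics/w2.png",cv2.resize(c['pixels'][165:310,200:325,::-1],None,fx=4,fy=4,interpolation=cv2.INTER_CUBIC))
E
```

```text
t 2.2 tcp [493.5 -21.8 174.5] yang 76.29 z [-0.001 -0.    -1.   ] F [-0.   0.5 -0.3] g 50.1 q [-0.5   0.14  0.53  1.82 -0.08  1.2   1.39]
```

View pics/w2.png

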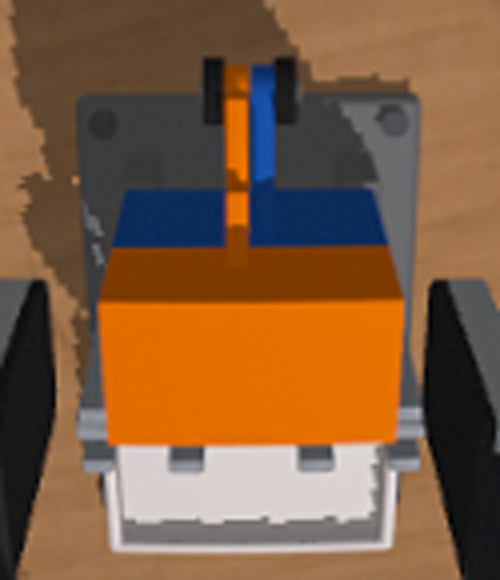

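```bash

cat >> h.py <<'E'
def wray(c,u,v):
    x,y=u-c['cx'],v-c['cy']; r=np.hypot(x,y); th=r/c['fx']
    d=np.array([x/r*np.sin(th),-y/r*np.sin(th),-np.cos(th)]); return c['T'][:3,3],c['T'][:3,:3]@d
def wz(c,u,v,z):
    o,d=wray(c,u,v); return o+d*(z-o[2])/d[2]
E
python3 - <<'E'
from h import *
c=load("w2.npz")
f=lambda x,y,z:wz(c,(x+.5)/4-.5+200,(y+.5)/4-.5+165,z)
b=f(250,90,60);print('bar',b, f(202,90,60),f(297,90,60))
C=[f(101,302,96),f(405,298,96),f(394,443,96),f(108,443,96)];C=np.array(C);print(C.round(1));m=C.mean(0);print('cover c',m)
y=(C[1]-C[0]+C[2]-C[3]);print(np.degrees(np.arctan2(y[1],y[0])),np.linalg.norm(C[1]-C[0]),np.linalg.norm(C[2]-C[1]))
pl=[f(80,95,8),f(418,95,8)];print('plate near corners',pl); 
tr=[f(112,549,31.5),f(393,549,31.5)];print('tray far',tr)
E
```

```text
bar [495.11247374 -21.46493655  60.        ] [492.52561963 -31.97693139  60.        ] [497.64361013 -11.16409163  60.        ]
[[521.8 -60.2  96. ]
 [536.1   1.5  96. ]
 [571.5  -7.4  96. ]
 [556.2 -68.9  96. ]]
cover c [546.42327208 -33.7393406   96.        ]
76.50657101634276 63.379316688084195 36.44835817872083
plate near corners [array([500.80858977, -70.17251364,   8.        ]), array([522.87493114,  19.55279237,   8.        ])]
tray far [array([634.46288405, -97.91278193,  31.5       ]), array([655.08165117, -15.29134193,  31.5       ])]
```

Three views agree: bar (494.8,-21.2), axis (581.3,-41.9), stand x at -13.5°.

```bash

python3 - <<'E'
from plan import *
print(get()); g=np.array([494.8,-21.2,40.5,76.5]);c=get()
plan([c+(g-c)*k/7 for k in range(1,8)])
E
```

```text
[493.49476158 -21.05837083 175.03        76.39      ]
slide [[-0.01, 0.0, 0.77], [-0.01, 0.0, 1.54], [-0.02, 0.0, 2.31], [-0.03, 0.0, 3.07], [-0.04, 0.0, 3.84], [-0.04, 0.01, 4.61], [-0.05, 0.01, 5.38]]
yaw [np.float64(-0.0), np.float64(-0.0), np.float64(-0.01), np.float64(-0.01), np.float64(-0.01), np.float64(-0.01), np.float64(-0.01)]
end [494.77 -21.11  40.53  76.47]
```

Emit:
{"method": "apply_moves", "body": {
  "slide": [
    [-0.05, 0, 0.5],
    [-0.05, 0, 1.2],
    [-0.05, 0, 2.0],
    [-0.05, 0, 2.8],
    [-0.05, 0, 3.6],
    [-0.05, 0, 4.3],
    [-0.05, 0, 4.9],
    [-0.05, 0.01, 5.2],
    [-0.05, 0.01, 5.38],
    [-0.05, 0.01, 5.38]
  ],
  "yaw": [-0.01, -0.01, -0.01, -0.01, -0.01, -0.01, -0.01, -0.01, -0.01, -0.01],
  "jaw": [42, 42, 42, 42, 42, 42, 42, 42, 42, 42]
}}

```text
time_s: 3.2
tcp_pos: [494.8, -20.4, 40.2]
tcp_rot: [0.117, 0.993, -0.0, -0.0]
contact_force: [0.3, 0.5, -0.3]
gripper_width: 0.492
```

```bash

python3 - <<'E'
from plan import *
from rig import imaging
import cv2
done(); meas()
c=imaging.read_camera("wrist"); np.savez("w3.npz",**c); cv2.imwrite("pics/w3.png",cv2.resize(c['pixels'][150:,150:370,::-1],None,fx=2.5,fy=2.5,interpolation=cv2.INTER_CUBIC))
meas()
E
```

```text
t 3.2 tcp [494.8 -20.4  40.2] yang 76.55 z [-0.001  0.    -1.   ] F [ 0.3  0.5 -0.3] g 42.0 q [-0.45  0.32  0.5   1.96 -0.2   0.9   1.48]
t 3.25 tcp [495.2 -20.6  40.7] yang 76.53 z [ 0.  0. -1.] F [ 0.2 -0.3  0.2] g 42.1 q [-0.45  0.32  0.5   1.96 -0.2   0.9   1.48]
```

View pics/w3.png

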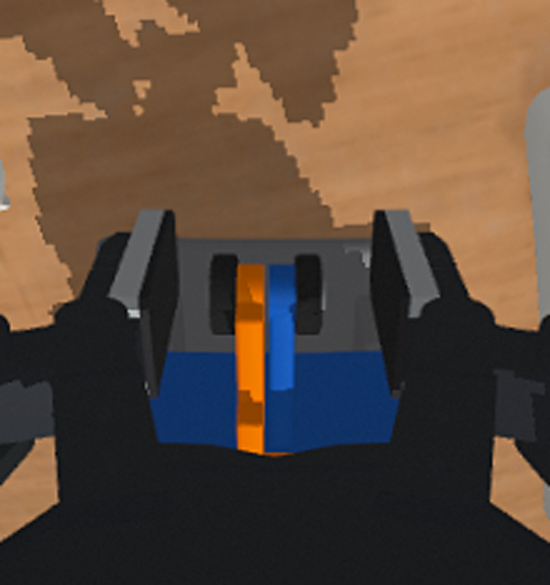

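Both buttons, crop (224,294) and (308,294), sit between the pads. Closing.

Emit:
{"method": "apply_moves", "body": {
  "slide": [
    [0, 0, 0],
    [0, 0, 0],
    [0, 0, 0],
    [0, 0, 0],
    [0, 0, 0],
    [0, 0, 0],
    [0, 0, 0],
    [0, 0, 0],
    [0, 0, 0],
    [0, 0, 0]
  ],
  "yaw": [0, 0, 0, 0, 0, 0, 0, 0, 0, 0],
  "jaw": [36, 30, 26, 23, 20, 18, 16, 16, 16, 16],
  "squeeze": 60
}}

```text
time_s: 4.25
tcp_pos: [494.9, -20.9, 40.5]
tcp_rot: [0.118, 0.993, 0.0, -0.0]
contact_force: [-1.9, 1.3, 1.2]
gripper_width: 0.208
```

```bash

python3 - <<'E'
from plan import *
from rig import imaging
import cv2
meas()
c=imaging.read_camera("wrist"); np.savez("w4.npz",**c); cv2.imwrite("pics/w4.png",cv2.resize(c['pixels'][150:,150:370,::-1],None,fx=2.5,fy=2.5,interpolation=cv2.INTER_CUBIC))
c=imaging.read_camera("scene"); cv2.imwrite("pics/s4.png",cv2.resize(c['pixels'][130:270,190:330,::-1],None,fx=4,fy=4,interpolation=cv2.INTER_CUBIC))
E
```

```text
t 4.25 tcp [494.9 -20.9  40.5] yang 76.5 z [-0.  0. -1.] F [-1.9  1.3  1.2] g 17.8 q [-0.45  0.32  0.5   1.96 -0.2   0.9   1.49]
```

View pics/w4.png

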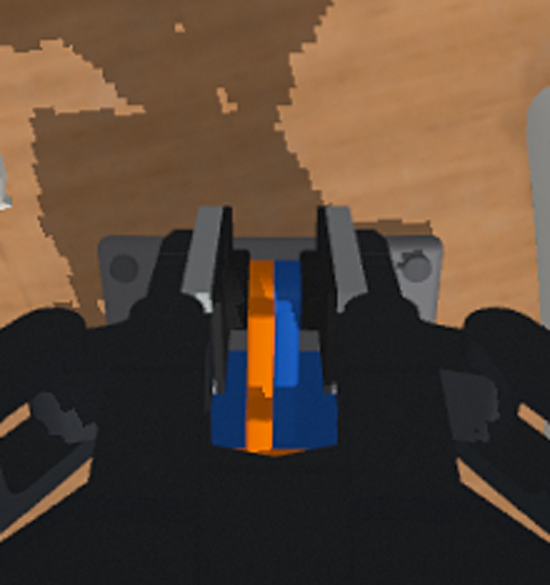

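View pics/s4.png

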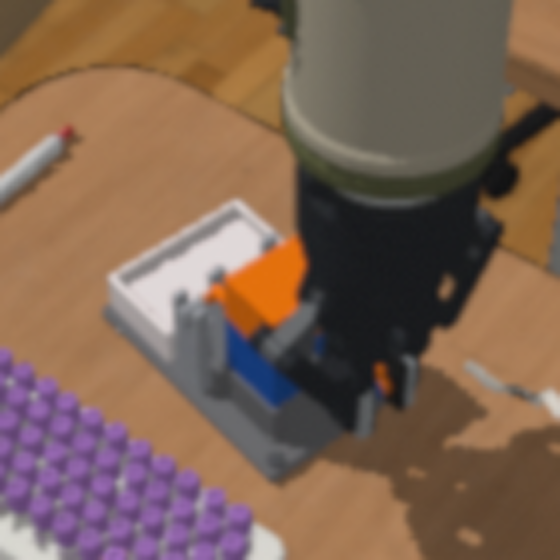

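Both buttons are gripped (pads closed on them, forces small). Now the swing.

```bash

python3 - <<'E'
import numpy as np
ph=[np.array([1,3,6,10,15,20,25,30,35,40]),np.arange(45,91,5),np.arange(95,141,5),np.array([145,150,155,160,165,169,173,176,178.5,180])]
f0=0
for p in ph:
    a=np.radians(p);b=np.radians(f0)
    print([[round(-89*(np.cos(b)-np.cos(t))/25,2),0,round(-89*(np.sin(t)-np.sin(b))/25,2)] for t in a]); f0=p[-1]
E
```

```text
[[np.float64(-0.0), 0, np.float64(-0.06)], [np.float64(-0.0), 0, np.float64(-0.19)], [np.float64(-0.02), 0, np.float64(-0.37)], [np.float64(-0.05), 0, np.float64(-0.62)], [np.float64(-0.12), 0, np.float64(-0.92)], [np.float64(-0.21), 0, np.float64(-1.22)], [np.float64(-0.33), 0, np.float64(-1.5)], [np.float64(-0.48), 0, np.float64(-1.78)], [np.float64(-0.64), 0, np.float64(-2.04)], [np.float64(-0.83), 0, np.float64(-2.29)]]
[[np.float64(-0.21), 0, np.float64(-0.23)], [np.float64(-0.44), 0, np.float64(-0.44)], [np.float64(-0.69), 0, np.float64(-0.63)], [np.float64(-0.95), 0, np.float64(-0.79)], [np.float64(-1.22), 0, np.float64(-0.94)], [np.float64(-1.51), 0, np.float64(-1.06)], [np.float64(-1.81), 0, np.float64(-1.15)], [np.float64(-2.11), 0, np.float64(-1.22)], [np.float64(-2.42), 0, np.float64(-1.26)], [np.float64(-2.73), 0, np.float64(-1.27)]]
[[np.float64(-0.31), 0, np.float64(0.01)], [np.float64(-0.62), 0, np.float64(0.05)], [np.float64(-0.92), 0, np.float64(0.12)], [np.float64(-1.22), 0, np.float64(0.21)], [np.float64(-1.5), 0, np.float64(0.33)], [np.float64(-1.78), 0, np.float64(0.48)], [np.float64(-2.04), 0, np.float64(0.64)], [np.float64(-2.29), 0, np.float64(0.83)], [np.float64(-2.52), 0, np.float64(1.04)], [np.float64(-2.73), 0, np.float64(1.27)]]
[[np.float64(-0.19), 0, np.float64(0.25)], [np.float64(-0.36), 0, np.float64(0.51)], [np.float64(-0.5), 0, np.float64(0.78)], [np.float64(-0.62), 0, np.float64(1.07)], [np.float64(-0.71), 0, np.float64(1.37)], [np.float64(-0.77), 0, np.float64(1.61)], [np.float64(-0.81), 0, np.float64(1.85)], [np.float64(-0.82), 0, np.float64(2.04)], [np.float64(-0.83), 0, np.float64(2.2)], [np.float64(-0.83), 0, np.float64(2.29)]]
```

Emit:
{"method": "apply_moves", "body": {
  "slide": [
    [0, 0, -0.06],
    [0, 0, -0.19],
    [-0.02, 0, -0.37],
    [-0.05, 0, -0.62],
    [-0.12, 0, -0.92],
    [-0.21, 0, -1.22],
    [-0.33, 0, -1.5],
    [-0.48, 0, -1.78],
    [-0.64, 0, -2.04],
    [-0.83, 0, -2.29]
  ],
  "yaw": [0, 0, 0, 0, 0, 0, 0, 0, 0, 0],
  "jaw": [16, 16, 16, 16, 16, 16, 16, 16, 16, 16]
}}

```text
time_s: 5.35
tcp_pos: [515.6, -25.9, 98.3]
tcp_rot: [0.118, 0.993, 0.0, 0.0]
contact_force: [1.7, -0.3, -2.8]
gripper_width: 0.207
```

```bash

python3 - <<'E'
from plan import *
from rig import imaging
import cv2
meas()
c=imaging.read_camera("scene"); cv2.imwrite("pics/s5.png",cv2.resize(c['pixels'][130:270,190:330,::-1],None,fx=4,fy=4,interpolation=cv2.INTER_CUBIC))
c=imaging.read_camera("wrist"); cv2.imwrite("pics/w5.png",cv2.resize(c['pixels'][150:,150:370,::-1],None,fx=2.5,fy=2.5,interpolation=cv2.INTER_CUBIC))
meas()
E
```

```text
t 5.35 tcp [515.6 -25.9  98.3] yang 76.5 z [ 0.  0. -1.] F [ 1.7 -0.3 -2.8] g 17.7 q [-0.46  0.28  0.52  1.86 -0.16  1.04  1.47]
t 5.45 tcp [516.2 -26.   98.7] yang 76.49 z [ 0.001 -0.    -1.   ] F [-1.5 -0.   0.1] g 17.9 q [-0.46  0.28  0.52  1.86 -0.16  1.04  1.47]
```

View pics/s5.png

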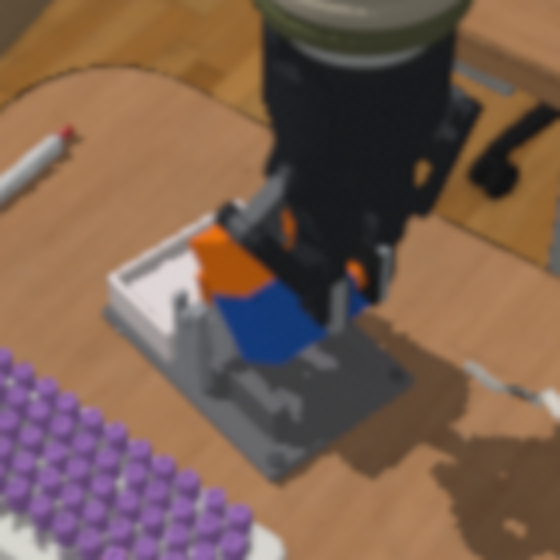

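View pics/w5.png

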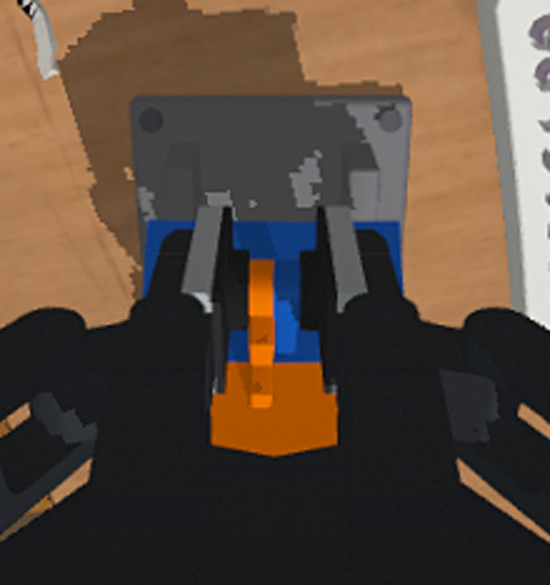

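Rack and cover are turning together, about 40° so far, with pins in the forks and force under 3 N. Continuing.

Emit:
{"method": "apply_moves", "body": {
  "slide": [
    [-0.21, 0, -0.23],
    [-0.44, 0, -0.44],
    [-0.69, 0, -0.63],
    [-0.95, 0, -0.79],
    [-1.22, 0, -0.94],
    [-1.51, 0, -1.06],
    [-1.81, 0, -1.15],
    [-2.11, 0, -1.22],
    [-2.42, 0, -1.26],
    [-2.73, 0, -1.27]
  ],
  "yaw": [0, 0, 0, 0, 0, 0, 0, 0, 0, 0],
  "jaw": [16, 16, 16, 16, 16, 16, 16, 16, 16, 16]
}}

```text
time_s: 6.45
tcp_pos: [582.2, -41.8, 129.5]
tcp_rot: [0.118, 0.993, -0.0, -0.0]
contact_force: [-0.3, -0.5, -2.7]
gripper_width: 0.208
```

Emit:
{"method": "apply_moves", "body": {
  "slide": [
    [-0.31, 0, 0.01],
    [-0.62, 0, 0.05],
    [-0.92, 0, 0.12],
    [-1.22, 0, 0.21],
    [-1.5, 0, 0.33],
    [-1.78, 0, 0.48],
    [-2.04, 0, 0.64],
    [-2.29, 0, 0.83],
    [-2.52, 0, 1.04],
    [-2.73, 0, 1.27]
  ],
  "yaw": [0, 0, 0, 0, 0, 0, 0, 0, 0, 0],
  "jaw": [16, 16, 16, 16, 16, 16, 16, 16, 16, 16]
}}

```text
time_s: 7.45
tcp_pos: [648.8, -57.9, 97.6]
tcp_rot: [0.118, 0.993, -0.0, 0.0]
contact_force: [1.3, -1.4, 0.0]
gripper_width: 0.209
```

```bash

python3 - <<'E'
from plan import *
from rig import imaging
import cv2
meas()
c=imaging.read_camera("scene"); cv2.imwrite("pics/s6.png",cv2.resize(c['pixels'][130:270,190:330,::-1],None,fx=4,fy=4,interpolation=cv2.INTER_CUBIC))
c=imaging.read_camera("wrist"); cv2.imwrite("pics/w6.png",cv2.resize(c['pixels'][150:,150:370,::-1],None,fx=2.5,fy=2.5,interpolation=cv2.INTER_CUBIC))
meas()
E
```

```text
t 7.45 tcp [648.8 -57.9  97.6] yang 76.5 z [ 0.001 -0.    -1.   ] F [ 1.3 -1.4  0. ] g 17.8 q [-0.31  0.57  0.5   1.48 -0.28  1.16  1.58]
t 7.55 tcp [648.3 -57.8  96.7] yang 76.5 z [-0.001 -0.    -1.   ] F [ 1.8 -1.   1.1] g 17.9 q [-0.31  0.57  0.5   1.48 -0.28  1.16  1.58]
```

View pics/s6.png

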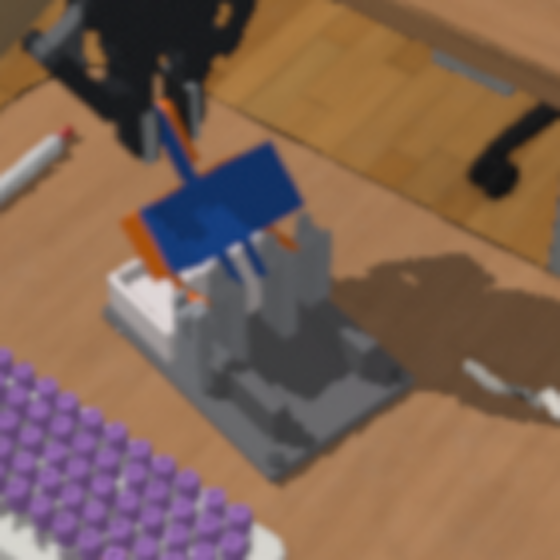

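View pics/w6.png

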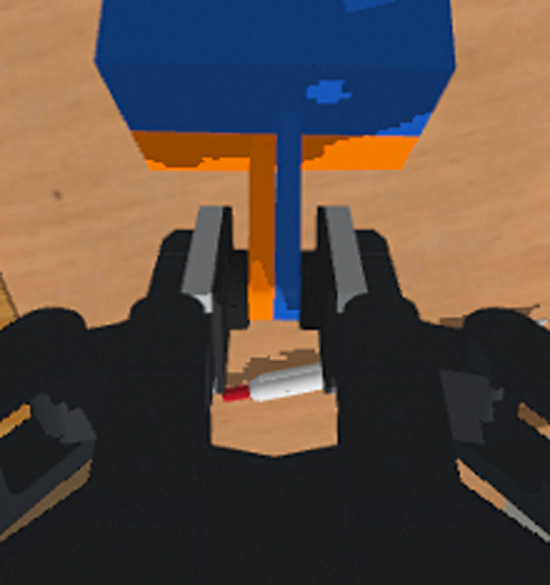

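Past the top at about 140°, still together and seated in the forks. Lowering into the tray.

Emit:
{"method": "apply_moves", "body": {
  "slide": [
    [-0.19, 0, 0.25],
    [-0.36, 0, 0.51],
    [-0.5, 0, 0.78],
    [-0.62, 0, 1.07],
    [-0.71, 0, 1.37],
    [-0.77, 0, 1.61],
    [-0.81, 0, 1.85],
    [-0.82, 0, 2.04],
    [-0.83, 0, 2.2],
    [-0.83, 0, 2.28]
  ],
  "yaw": [0, 0, 0, 0, 0, 0, 0, 0, 0, 0],
  "jaw": [16, 16, 16, 16, 16, 16, 16, 16, 16, 16]
}}

```text
time_s: 8.55
tcp_pos: [668.5, -62.6, 40.8]
tcp_rot: [0.118, 0.993, -0.0, 0.0]
contact_force: [1.6, -0.6, 3.2]
gripper_width: 0.207
```

```bash

python3 - <<'E'
from plan import *
from rig import imaging
import cv2
meas()
c=imaging.read_camera("scene"); np.savez("s7.npz",**c);cv2.imwrite("pics/s7.png",cv2.resize(c['pixels'][130:270,190:330,::-1],None,fx=4,fy=4,interpolation=cv2.INTER_CUBIC))
c=imaging.read_camera("wrist"); cv2.imwrite("pics/w7.png",cv2.resize(c['pixels'][100:,150:370,::-1],None,fx=2,fy=2,interpolation=cv2.INTER_CUBIC))
meas()
E
```

```text
t 8.55 tcp [668.5 -62.6  40.8] yang 76.5 z [ 0.001 -0.    -1.   ] F [ 1.6 -0.6  3.2] g 17.7 q [-0.27  0.66  0.47  1.47 -0.32  1.09  1.6 ]
t 8.65 tcp [668.3 -62.5  41. ] yang 76.5 z [ 0.  0. -1.] F [-0.  -0.4  1.3] g 17.6 q [-0.27  0.66  0.47  1.47 -0.32  1.09  1.6 ]
```

View pics/s7.png

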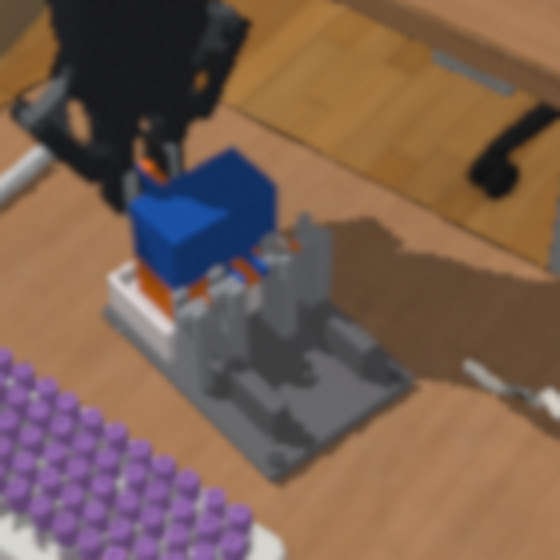

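View pics/w7.png

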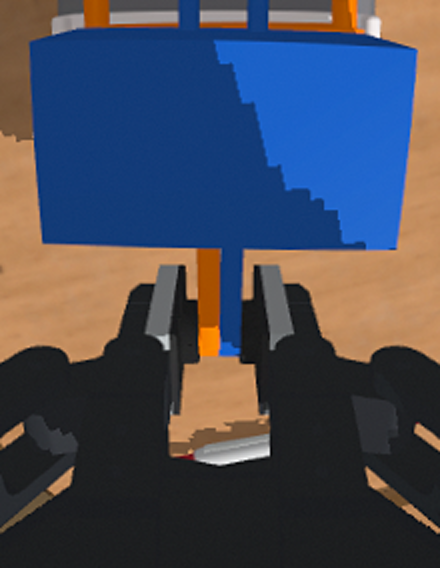

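Level in the tray with the fork pins seated. Letting go and rising.

Emit:
{"method": "apply_moves", "body": {
  "slide": [
    [0, 0, 0],
    [0, 0, 0],
    [0, 0, 0],
    [0, 0, 0],
    [0, 0, 0],
    [0, 0, 0],
    [0, 0, -0.2],
    [0, 0, -0.8],
    [0, 0, -1.6],
    [0, 0, -2.4]
  ],
  "yaw": [0, 0, 0, 0, 0, 0, 0, 0, 0, 0],
  "jaw": [22, 26, 32, 38, 42, 42, 42, 42, 42, 42]
}}

```text
time_s: 9.65
tcp_pos: [668.4, -62.7, 102.7]
tcp_rot: [0.118, 0.993, -0.0, 0.0]
contact_force: [0.1, -0.2, 0.0]
gripper_width: 0.49
```

```bash

python3 - <<'E'
from plan import *
n=np.array([494.77,-21.11,40.53,76.47]); a=np.radians(76.47); tx=np.array([-np.sin(a),np.cos(a)])
n[:2]+=25*(-.83-2.73-2.73-.83)*tx; n[2]-=25*(-2.29-1.27+1.27+2.28-2.4)
json.dump(list(map(float,n)),open('cmd.json','w'));print(n);meas()
g=n.copy();g[2]=200;g[:2]-=30*np.array([.9724,-.2334]);g[3]=76.47-45
plan([n+(g-n)*k/8 for k in range(1,9)])
E
```

```text
[667.83006486 -62.75389451 100.78        76.47      ]
t 9.65 tcp [668.4 -62.7 102.7] yang 76.49 z [ 0.001 -0.    -1.   ] F [ 0.1 -0.2  0. ] g 41.9 q [-0.28  0.6   0.5   1.41 -0.3   1.2   1.58]
slide [[0.15, -0.0, -0.5], [0.3, -0.0, -0.99], [0.45, -0.0, -1.49], [0.6, -0.0, -1.98], [0.75, -0.0, -2.48], [0.9, -0.0, -2.98], [1.05, -0.0, -3.47], [1.2, -0.0, -3.97]]
yaw [np.float64(0.7), np.float64(1.41), np.float64(2.11), np.float64(2.81), np.float64(3.52), np.float64(4.22), np.float64(4.92), np.float64(5.62)]
end [638.66 -55.74 200.03  31.51]
```

```bash

python3 - <<'E'
from plan import *
c=get(); g=np.array([616.3,-50.3,190,-13.5])
plan([c+(g-c)*k/10 for k in range(1,11)])
E
```

```text
slide [[0.21, 0.0, -0.36], [0.42, 0.0, -0.71], [0.64, 0.0, -1.07], [0.85, 0.0, -1.43], [1.06, 0.0, -1.78], [1.27, 0.0, -2.14], [1.48, 0.0, -2.5], [1.7, 0.0, -2.86], [1.91, 0.0, -3.21], [2.12, 0.0, -3.57]]
yaw [np.float64(1.12), np.float64(2.25), np.float64(3.37), np.float64(4.5), np.float64(5.62), np.float64(6.75), np.float64(7.87), np.float64(9.0), np.float64(10.12), np.float64(11.25)]
end [616.3  -50.35 190.03 -13.53]
```

Emit:
{"method": "apply_moves", "body": {
  "slide": [
    [0, 0, -1.0],
    [0.2, 0, -2.0],
    [0.5, 0, -2.8],
    [0.8, 0, -3.4],
    [1.1, 0, -3.57],
    [1.4, 0, -3.57],
    [1.7, 0, -3.57],
    [2.0, 0, -3.57],
    [2.12, 0, -3.57],
    [2.12, 0, -3.57]
  ],
  "yaw": [1, 2, 3, 4, 5, 6, 7, 8, 9, 10],
  "jaw": [42, 45, 50, 55, 55, 55, 55, 55, 55, 55]
}}

```text
time_s: 10.65
tcp_pos: [616.5, -50.0, 191.7]
tcp_rot: [0.73, 0.683, 0.001, 0.0]
contact_force: [0.3, 0.2, -0.3]
gripper_width: 0.642
```

Emit:
{"method": "apply_moves", "body": {
  "slide": [
    [0, 0, 0],
    [0, 0, 0],
    [0, 0, 0],
    [0, 0, 0],
    [0, 0, 0],
    [0, 0, 0],
    [0, 0, 0],
    [0, 0, 0],
    [0, 0, 0],
    [0, 0, 0]
  ],
  "yaw": [0.8, 1.25, 1.25, 1.25, 1.25, 1.25, 1.25, 1.25, 1.25, 1.25],
  "jaw": [55, 55, 55, 55, 55, 55, 55, 55, 55, 55]
}}

```text
time_s: 11.65
tcp_pos: [616.6, -50.2, 190.0]
tcp_rot: [0.785, 0.619, -0.0, -0.0]
contact_force: [-0.0, 1.1, 0.2]
gripper_width: 0.647
```

```bash

python3 - <<'E'
from plan import *
from rig import imaging
import cv2
done();meas()
for n,r in(("wrist",(slice(100,384),slice(140,400),2)),("scene",(slice(130,270),slice(190,330),4)),("top",(slice(155,245),slice(200,290),6))):
    c=imaging.read_camera(n); np.savez(f"{n}8.npz",**c);cv2.imwrite(f"pics/{n}8.png",cv2.resize(c['pixels'][r[0],r[1],::-1],None,fx=r[2],fy=r[2],interpolation=cv2.INTER_CUBIC))
E
```

```text
t 11.65 tcp [616.6 -50.2 190. ] yang -13.5 z [-0. -0. -1.] F [-0.   1.1  0.2] g 55.2 q [-0.58  0.5   0.87  1.48 -0.39  1.34  0.09]
```

View pics/wrist8.png

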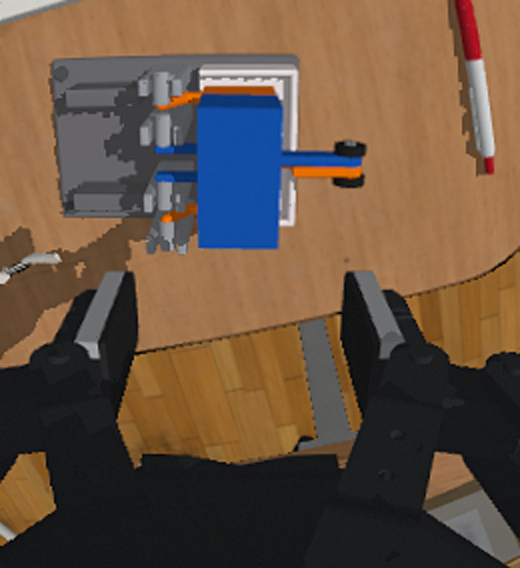

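View pics/scene8.png

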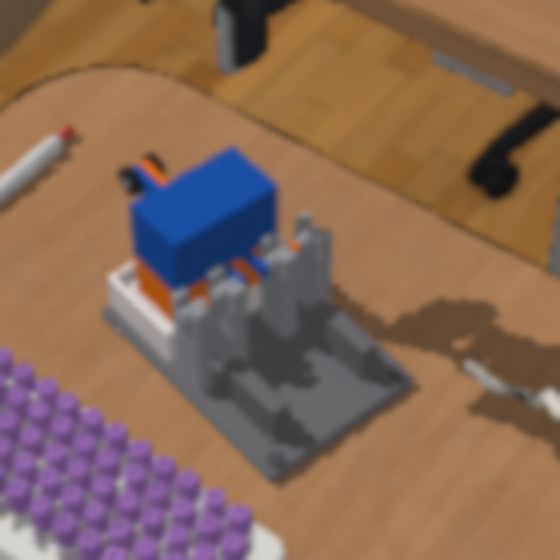

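View pics/top8.png

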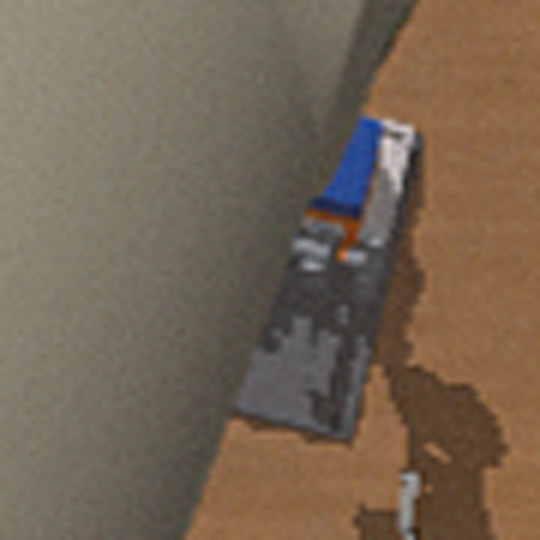

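```bash

python3 - <<'E'
from h import *
c=load("wrist8.npz")
f=lambda x,y,z:wz(c,(x+.5)/2-.5+140,(y+.5)/2-.5+100,z)
C=np.array([f(200,94,88),f(280,95,88),f(278.5,248.5,88),f(198,246.5,88)]);print(C.round(1),C.mean(0))
a=C[1]-C[0]+C[2]-C[3];b=C[0]-C[3]+C[1]-C[2];print(np.degrees(np.arctan2(a[1],a[0])),np.degrees(np.arctan2(b[1],b[0])),np.linalg.norm(a)/2,np.linalg.norm(b)/2)
s=load("scene8.npz");P=depth_pts(s);h=cv2.cvtColor(s['pixels'],cv2.COLOR_RGB2HSV)
m=(h[...,0]>100)&(h[...,0]<125)&(h[...,1]>180)&(P[...,2]>80)&(P[...,2]<95)&(abs(P[...,0]-616)<60)&(abs(P[...,1]+50)<60)
q=P[m];print(len(q),q.mean(0),np.percentile(q[:,2],[5,50,95]),cv2.minAreaRect(q[:,:2].astype(np.float32)))
E
```

```text
[[610.3  -9.2  88. ]
 [642.5 -17.3  88. ]
 [627.  -84.8  88. ]
 [592.1 -75.5  88. ]] [617.97449468 -46.72186003  88.        ]
-14.611101279197305 75.91598157134693 34.68035886976279 68.95605848109368
470 [614.82739681 -44.45882799  86.9974629 ] [82.16396295 87.44134092 89.27593958] ((617.162109375, -46.84880828857422), (62.62495803833008, 37.21693420410156), 74.9170913696289)
```

The corrected wrist estimate (upper strip at crop y 94–107 is the +y side face) gives rack centre about (617,-49.5), level at 88, matching the predicted (616.3,-50.3). Descending to grip the upper 18 mm.

Emit:
{"method": "apply_moves", "body": {
  "slide": [
    [0, -0.02, -0.0],
    [0, 0.02, 0.6],
    [0, 0.02, 1.4],
    [0, 0.02, 2.2],
    [0, 0.02, 3.0],
    [0, 0.02, 3.7],
    [0, 0.02, 4.2],
    [0, 0.02, 4.55],
    [0, 0.02, 4.78],
    [0, 0.02, 4.78]
  ],
  "yaw": [0, 0, 0, 0, 0, 0, 0, 0, 0, 0],
  "jaw": [54, 54, 54, 54, 54, 54, 54, 54, 54, 54]
}}

```text
time_s: 12.8
tcp_pos: [616.8, -50.3, 69.9]
tcp_rot: [0.785, 0.619, -0.0, -0.0]
contact_force: [-0.8, -0.1, -0.1]
gripper_width: 0.633
```

```bash

python3 - <<'E'
from plan import *
from rig import imaging
import cv2
meas()
for n,r in(("wrist",(slice(100,384),slice(140,400),2)),("scene",(slice(130,270),slice(190,330),4))):
    c=imaging.read_camera(n);cv2.imwrite(f"pics/{n}9.png",cv2.resize(c['pixels'][r[0],r[1],::-1],None,fx=r[2],fy=r[2],interpolation=cv2.INTER_CUBIC))
meas()
E
```

```text
t 12.8 tcp [616.8 -50.3  69.9] yang -13.5 z [-0.001 -0.    -1.   ] F [-0.8 -0.1 -0.1] g 54.1 q [-0.54  0.61  0.8   1.61 -0.48  1.12  0.15]
t 12.9 tcp [617.5 -50.4  71.1] yang -13.51 z [ 0.001 -0.    -1.   ] F [ 0.1 -0.4  0. ] g 53.8 q [-0.54  0.61  0.8   1.61 -0.48  1.12  0.15]
```

View pics/wrist9.png

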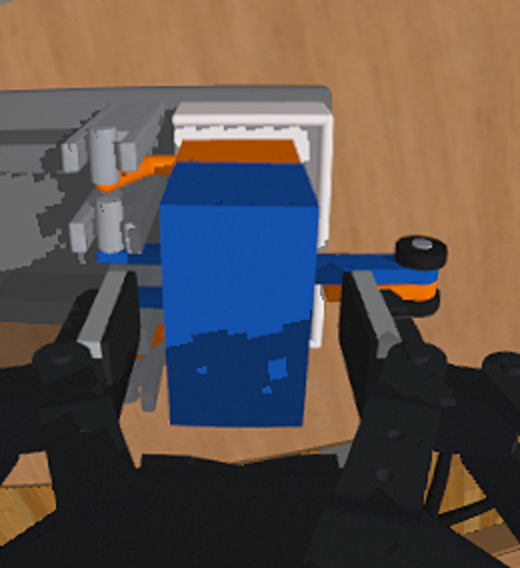

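View pics/scene9.png

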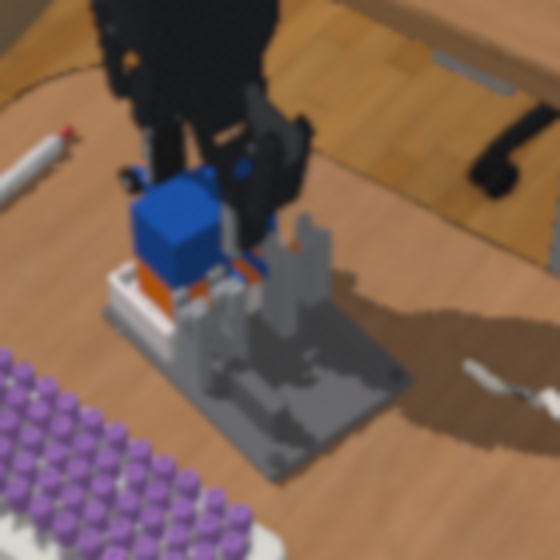

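The pads straddle the block with equal gaps (crop 137–165 and 313–342). Closing.

Emit:
{"method": "apply_moves", "body": {
  "slide": [
    [0, 0, 0],
    [0, 0, 0],
    [0, 0, 0],
    [0, 0, 0],
    [0, 0, 0],
    [0, 0, 0],
    [0, 0, 0],
    [0, 0, 0],
    [0, 0, 0],
    [0, 0, 0]
  ],
  "yaw": [0, 0, 0, 0, 0, 0, 0, 0, 0, 0],
  "jaw": [48, 44, 41, 38, 36, 34, 32, 32, 32, 32],
  "squeeze": 50
}}

```text
time_s: 13.9
tcp_pos: [617.2, -50.3, 70.9]
tcp_rot: [0.785, 0.619, 0.0, 0.0]
contact_force: [-2.1, 0.2, 5.4]
gripper_width: 0.409
```

Emit:
{"method": "apply_moves", "body": {
  "slide": [
    [0, 0, -0.05],
    [0, 0, -0.1],
    [0, 0, -0.2],
    [0, 0, -0.3],
    [0, 0, -0.4],
    [0, 0, -0.5],
    [0, 0, -0.6],
    [0, 0, -0.7],
    [0, 0, -0.8],
    [0, 0, -0.8]
  ],
  "yaw": [0, 0, 0, 0, 0, 0, 0, 0, 0, 0],
  "jaw": [32, 32, 32, 32, 32, 32, 32, 32, 32, 32]
}}

```text
time_s: 14.9
tcp_pos: [617.4, -50.3, 91.0]
tcp_rot: [0.785, 0.619, 0.0, 0.0]
contact_force: [0.0, 0.3, -2.8]
gripper_width: 0.408
```

```bash

python3 - <<'E'
from plan import *
from rig import imaging
import cv2
meas()
for n,r in(("wrist",(slice(100,384),slice(140,400),2)),("scene",(slice(130,270),slice(190,330),4))):
    c=imaging.read_camera(n);cv2.imwrite(f"pics/{n}10.png",cv2.resize(c['pixels'][r[0],r[1],::-1],None,fx=r[2],fy=r[2],interpolation=cv2.INTER_CUBIC))
E
```

```text
t 14.9 tcp [617.4 -50.3  91. ] yang -13.5 z [ 0.001 -0.    -1.   ] F [ 0.   0.3 -2.8] g 34.9 q [-0.55  0.59  0.82  1.6  -0.46  1.16  0.14]
```

View pics/wrist10.png

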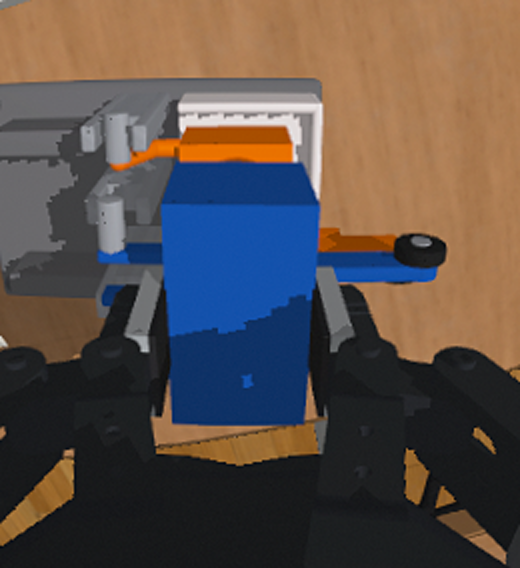

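View pics/scene10.png

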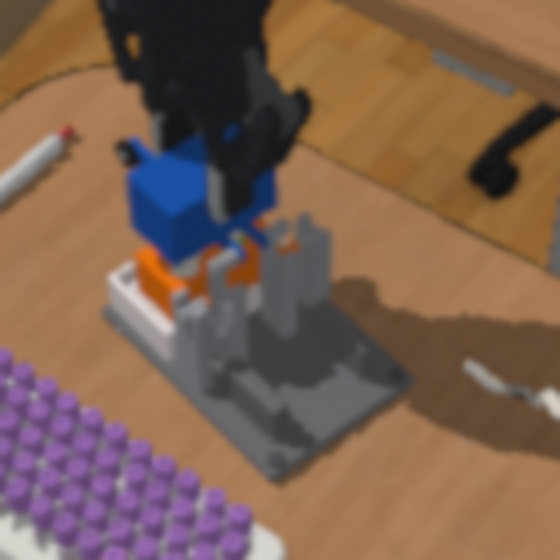

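The rack lifts level, the cover stays in the tray, and the load of about 2.8 N is the rack alone. Lifting on.

Emit:
{"method": "apply_moves", "body": {
  "slide": [
    [0, 0, -0.1],
    [0, 0, -0.2],
    [0, 0, -0.35],
    [0, 0, -0.5],
    [0, 0, -0.75],
    [0, 0, -1.1],
    [0, 0, -1.5],
    [0, 0, -2.0],
    [0, 0, -2.4],
    [0, 0, -2.6]
  ],
  "yaw": [0, 0, 0, 0, 0, 0, 0, 0, 0, 0],
  "jaw": [32, 32, 32, 32, 32, 32, 32, 32, 32, 32]
}}

```text
time_s: 16.0
tcp_pos: [617.7, -50.5, 157.3]
tcp_rot: [0.785, 0.619, 0.001, 0.001]
contact_force: [0.2, -0.3, -2.0]
gripper_width: 0.414
```

```bash

python3 - <<'E'
from plan import *
from rig import imaging
import cv2
meas()
for n,r in(("wrist",(slice(100,384),slice(140,400),2)),("scene",(slice(130,270),slice(190,330),4))):
    c=imaging.read_camera(n);cv2.imwrite(f"pics/{n}11.png",cv2.resize(c['pixels'][r[0],r[1],::-1],None,fx=r[2],fy=r[2],interpolation=cv2.INTER_CUBIC))
n=get();n[2]-=25*(4.78-.8-2.6);n[:2]+=.5*np.array([.972,-.233]);json.dump(list(map(float,n)),open('cmd.json','w'));print(n);meas()
E
```

```text
t 16.0 tcp [617.7 -50.5 157.3] yang -13.51 z [ 0.002 -0.    -1.   ] F [ 0.2 -0.3 -2. ] g 35.3 q [-0.57  0.53  0.86  1.52 -0.41  1.28  0.1 ]
[616.78694443 -50.47080794 155.53       -13.53      ]
t 16.1 tcp [617.6 -50.3 156.6] yang -13.5 z [ 0.002  0.    -1.   ] F [-0.  -0.4 -1.9] g 34.7 q [-0.57  0.53  0.86  1.52 -0.41  1.27  0.1 ]
```

View pics/wrist11.png

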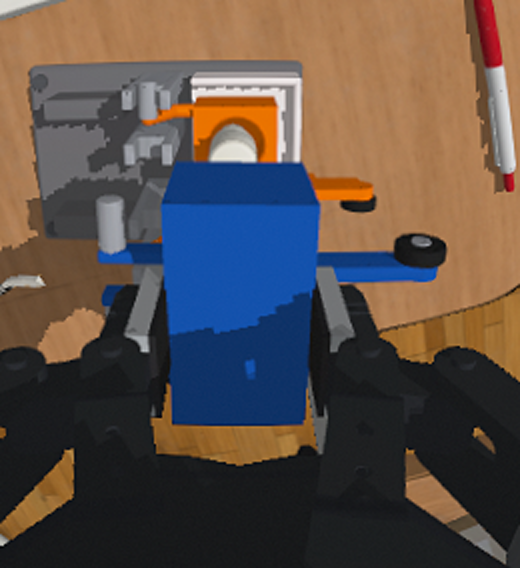

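View pics/scene11.png

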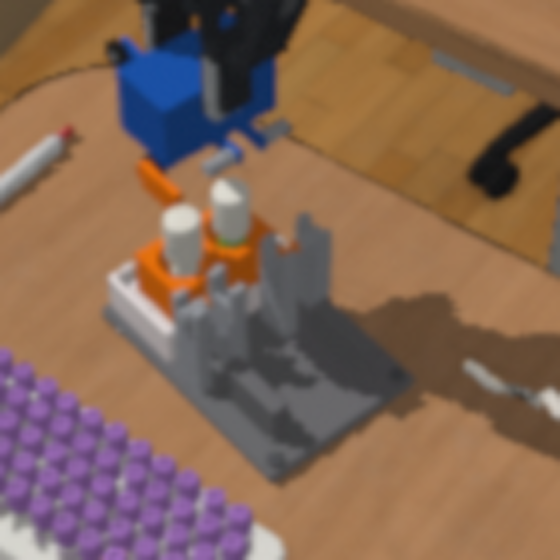

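Both vials stand cap-down in the cover at scene crop (183,240) and (231,205), and the rack hangs level and clear. Next I carry it to the free table on the robot's side, turned -90°.

```bash

python3 - <<'E'
from plan import *
c=get(); g=np.array([464.5,-22,155.5,-103.5])
plan([c+(g-c)*k/16 for k in range(1,11)])
done()
c=get();print()
plan([c+(g-c)*k/6 for k in range(1,7)])
E
```

```text
slide [[-0.02, -0.39, 0.0], [-0.04, -0.77, 0.0], [-0.06, -1.16, 0.0], [-0.08, -1.55, 0.0], [-0.1, -1.93, 0.0], [-0.12, -2.32, 0.0], [-0.14, -2.71, 0.0], [-0.16, -3.09, 0.0], [-0.18, -3.48, 0.0], [-0.2, -3.87, 0.0]]
yaw [np.float64(0.7), np.float64(1.41), np.float64(2.11), np.float64(2.81), np.float64(3.51), np.float64(4.22), np.float64(4.92), np.float64(5.62), np.float64(6.33), np.float64(7.03)]
end [521.55 -32.7  155.53 -69.77]

slide [[-0.33, -0.2, 0.0], [-0.66, -0.4, 0.0], [-1.0, -0.6, 0.0], [-1.33, -0.79, 0.0], [-1.66, -0.99, 0.0], [-1.99, -1.19, 0.0]]
yaw [np.float64(0.7), np.float64(1.41), np.float64(2.11), np.float64(2.81), np.float64(3.51), np.float64(4.22)]
end [ 464.58  -21.99  155.53 -103.53]
```

Emit:
{"method": "apply_moves", "body": {
  "slide": [
    [-0.02, -0.2, 0],
    [-0.04, -0.6, 0],
    [-0.06, -1.1, 0],
    [-0.08, -1.5, 0],
    [-0.1, -1.93, 0],
    [-0.12, -2.32, 0],
    [-0.14, -2.71, 0],
    [-0.16, -3.09, 0],
    [-0.18, -3.48, 0],
    [-0.2, -3.87, 0]
  ],
  "yaw": [0.3, 1.0, 1.9, 2.7, 3.5, 4.2, 4.9, 5.6, 6.3, 7.03],
  "jaw": [32, 32, 32, 32, 32, 32, 32, 32, 32, 32]
}}

```text
time_s: 17.1
tcp_pos: [521.2, -32.4, 155.1]
tcp_rot: [0.985, 0.174, -0.0, -0.0]
contact_force: [0.5, 0.9, -1.7]
gripper_width: 0.405
```

Emit:
{"method": "apply_moves", "body": {
  "slide": [
    [-0.33, -0.2, 0],
    [-0.66, -0.4, 0],
    [-1.0, -0.6, 0],
    [-1.33, -0.79, 0],
    [-1.66, -0.99, 0],
    [-1.9, -1.15, 0],
    [-1.99, -1.19, 0],
    [-1.99, -1.19, 0],
    [-1.99, -1.19, 0],
    [-1.99, -1.19, 0]
  ],
  "yaw": [0.7, 1.4, 2.1, 2.8, 3.5, 4.0, 4.22, 4.22, 4.22, 4.22],
  "jaw": [32, 32, 32, 32, 32, 32, 32, 32, 32, 32]
}}

```text
time_s: 18.1
tcp_pos: [465.0, -21.9, 155.5]
tcp_rot: [0.993, -0.117, -0.0, -0.0]
contact_force: [0.3, -0.3, -2.4]
gripper_width: 0.41
```

```bash

python3 - <<'E'
from plan import *
from rig import imaging
import cv2
done();meas()
for n,r in(("wrist",(slice(50,384),slice(80,420),2)),("scene",(slice(130,300),slice(190,360),3.5))):
    c=imaging.read_camera(n);cv2.imwrite(f"pics/{n}12.png",cv2.resize(c['pixels'][r[0],r[1],::-1],None,fx=r[2] if n=="scene" else 1.7,fy=r[2] if n=="scene" else 1.7,interpolation=cv2.INTER_CUBIC))
E
```

```text
t 18.1 tcp [465.  -21.9 155.5] yang -103.45 z [-0.  0. -1.] F [ 0.3 -0.3 -2.4] g 35.0 q [-1.25  0.37  1.49  1.94 -0.4   1.2  -1.42]
```

View pics/wrist12.png

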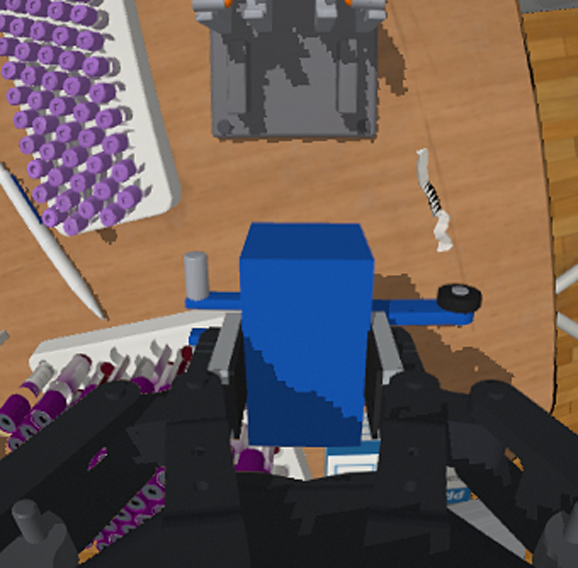

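View pics/scene12.png

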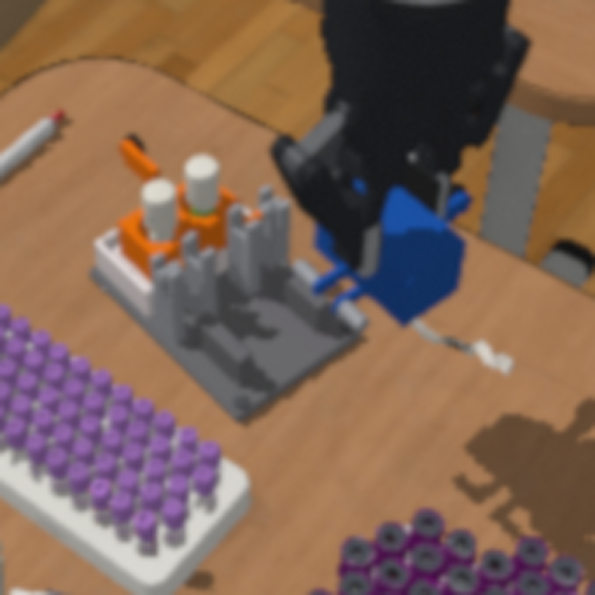

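```bash

python3 - <<'E'
from h import *
Q=np.concatenate([depth_pts(load(n))[load(n)['depth']>0] for n in("top0.npz","scene0.npz")])
for x in range(390,520,10): print(x,[int(Q[(Q[:,0]>=x)&(Q[:,0]<x+10)&(Q[:,1]>=y)&(Q[:,1]<y+10),2].max(initial=-9)) for y in range(-110,70,10)])
E
```

```text
390 [2, 3, 2, 3, 2, 2, 1, 1, 3, 2, 2, 2, 3, 22, 21, 70, 87, 89]
400 [3, 2, 2, 2, 3, 1, 1, 4, 1, 2, 1, 3, 2, 20, 21, 20, 18, 88]
410 [3, 4, 4, 1, 3, 2, 2, 2, 3, 2, 2, 2, 3, 19, 21, 21, 22, 20]
420 [5, 4, 2, 1, 2, 2, 4, 1, 2, 2, 3, 2, 2, 2, 3, 0, 2, 3]
430 [7, 4, 2, 3, 1, 2, 2, 2, 3, 2, 0, 1, 3, 4, 2, 1, 2, 2]
440 [5, 5, 2, 3, 3, 3, 1, 2, 2, 1, 3, 2, 2, 2, 4, 1, 2, 2]
450 [3, 7, 1, 3, 1, 2, 3, 3, 3, 1, 3, 1, 3, 2, 2, 3, 1, 3]
460 [2, 5, 2, 1, 3, 3, 1, 2, 3, 2, 3, 2, 2, 1, 2, 2, 2, 0]
470 [2, 5, 1, 2, 3, 2, 2, 1, 2, 2, 1, 3, 2, 3, 3, 3, 2, 2]
480 [3, 4, 3, 2, 1, 2, 2, 67, 67, 61, 2, 3, 2, 1, 1, 2, 17, 20]
490 [2, 2, 2, 1, 4, 2, 3, 68, 72, 69, 63, 3, 3, 2, 1, 19, 22, 21]
500 [2, 1, 2, 12, 11, 10, 9, 72, 72, 67, 2, 2, 2, 2, 3, 19, 42, 53]
510 [2, 2, 3, 13, 32, 32, 10, 79, 79, 64, 9, 6, 2, 2, 4, 15, 19, 50]
```

The landing area is clear. Lowering to just above the table.

Emit:
{"method": "apply_moves", "body": {
  "slide": [
    [0, 0, 0.4],
    [0, 0, 1.0],
    [0, 0, 1.8],
    [0, 0, 2.6],
    [0, 0, 3.4],
    [0, 0, 4.1],
    [0, 0, 4.7],
    [0, 0, 5.1],
    [0, 0, 5.3],
    [0, 0, 5.3]
  ],
  "yaw": [0, 0, 0, 0, 0, 0, 0, 0, 0, 0],
  "jaw": [32, 32, 32, 32, 32, 32, 32, 32, 32, 32]
}}

```text
time_s: 19.2
tcp_pos: [464.6, -22.1, 22.6]
tcp_rot: [0.993, -0.118, -0.0, 0.0]
contact_force: [-0.0, 0.1, -1.8]
gripper_width: 0.409
```

Emit:
{"method": "apply_moves", "body": {
  "slide": [
    [0, 0, 0.02],
    [0, 0, 0.04],
    [0, 0, 0.06],
    [0, 0, 0.08],
    [0, 0, 0.1],
    [0, 0, 0.12],
    [0, 0, 0.14],
    [0, 0, 0.16],
    [0, 0, 0.16],
    [0, 0, 0.16]
  ],
  "yaw": [0, 0, 0, 0, 0, 0, 0, 0, 0, 0],
  "jaw": [32, 32, 32, 32, 32, 32, 32, 32, 32, 32]
}}

```text
time_s: 20.2
tcp_pos: [464.9, -21.9, 19.1]
tcp_rot: [0.993, -0.118, -0.0, 0.0]
contact_force: [0.2, 0.0, -1.1]
gripper_width: 0.407
```

```bash

python3 - <<'E'
from plan import *
from rig import imaging
import cv2
meas()
for n,r in(("scene",(slice(150,280),slice(220,360),4)),):
    c=imaging.read_camera(n);cv2.imwrite(f"pics/{n}13.png",cv2.resize(c['pixels'][r[0],r[1],::-1],None,fx=4,fy=4,interpolation=cv2.INTER_CUBIC))
meas()
E
```

```text
t 20.2 tcp [464.9 -21.9  19.1] yang -103.5 z [-0. -0. -1.] F [ 0.2  0.  -1.1] g 34.8 q [-0.97  0.54  1.17  2.07 -0.62  0.94 -1.27]
t 20.25 tcp [464.9 -21.9  19.1] yang -103.51 z [-0. -0. -1.] F [-1.8 -0.7 -0.3] g 34.9 q [-0.97  0.54  1.17  2.07 -0.62  0.94 -1.27]
```

View pics/scene13.png

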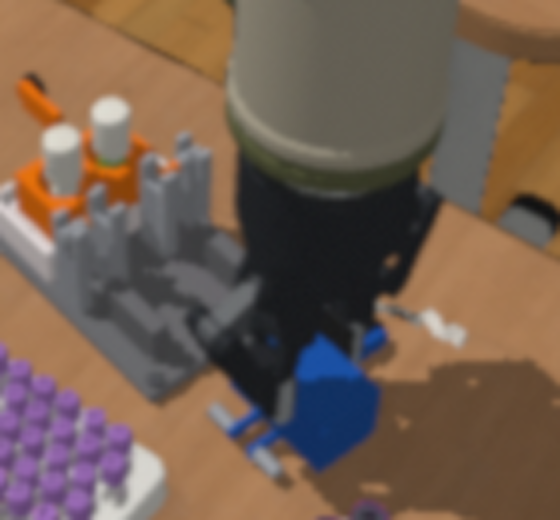

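Force is dropping from 2.4 N to about 1 N, so it is just touching. I'll lower in tiny steps until the table clearly carries it.

Emit:
{"method": "apply_moves", "body": {
  "slide": [
    [0, 0, 0.01],
    [0, 0, 0.02],
    [0, 0, 0.03],
    [0, 0, 0.04],
    [0, 0, 0.05],
    [0, 0, 0.05],
    [0, 0, 0.05],
    [0, 0, 0.05],
    [0, 0, 0.05],
    [0, 0, 0.05]
  ],
  "yaw": [0, 0, 0, 0, 0, 0, 0, 0, 0, 0],
  "jaw": [32, 32, 32, 32, 32, 32, 32, 32, 32, 32]
}}

```text
time_s: 21.25
tcp_pos: [465.0, -21.9, 18.7]
tcp_rot: [0.993, -0.118, -0.0, -0.001]
contact_force: [-7.8, 2.0, 21.3]
gripper_width: 0.412
```

The table now carries it. Relieve 1 mm, open and rise.

Emit:
{"method": "apply_moves", "body": {
  "slide": [
    [0, 0, -0.02],
    [0, 0, -0.03],
    [0, 0, -0.03],
    [0, 0, -0.03],
    [0, 0, -0.03],
    [0, 0, -0.03],
    [0, 0, -0.03],
    [0, 0, -0.03],
    [0, 0, -0.03],
    [0, 0, -0.03]
  ],
  "yaw": [0, 0, 0, 0, 0, 0, 0, 0, 0, 0],
  "jaw": [32, 32, 36, 39, 42, 45, 48, 50, 50, 50]
}}

```text
time_s: 22.25
tcp_pos: [464.9, -21.9, 18.5]
tcp_rot: [0.993, -0.118, -0.0, 0.0]
contact_force: [-0.8, 0.1, 0.9]
gripper_width: 0.587
```

Emit:
{"method": "apply_moves", "body": {
  "slide": [
    [0, 0, -0.2],
    [0, 0, -0.5],
    [0, 0, -1.0],
    [0, 0, -1.8],
    [0, 0, -2.6],
    [0, 0, -3.4],
    [0, 0, -4.2],
    [0, 0, -5.0],
    [0, 0, -5.6],
    [0, 0, -6.0]
  ],
  "yaw": [0, 0, 0, 0, 0, 0, 0, 0, 0, 0],
  "jaw": [50, 50, 50, 50, 50, 50, 50, 50, 50, 50]
}}

```text
time_s: 23.25
tcp_pos: [465.3, -22.2, 170.2]
tcp_rot: [0.993, -0.118, 0.001, -0.0]
contact_force: [-0.3, -0.3, -0.8]
gripper_width: 0.583
```

```bash

python3 - <<'E'
from plan import *
from rig import imaging
import cv2
meas()
c=imaging.read_camera("scene");np.savez("scene14.npz",**c);cv2.imwrite("pics/scene14.png",cv2.resize(c['pixels'][150:280,200:340,::-1],None,fx=4.5,fy=4.5,interpolation=cv2.INTER_CUBIC))
c=imaging.read_camera("wrist");np.savez("wrist14.npz",**c);cv2.imwrite("pics/wrist14.png",cv2.resize(c['pixels'][50:,80:420,::-1],None,fx=1.7,fy=1.7,interpolation=cv2.INTER_CUBIC))
E
```

```text
t 23.25 tcp [465.3 -22.2 170.2] yang -103.53 z [ 0.001  0.    -1.   ] F [-0.3 -0.3 -0.8] g 49.8 q [-1.28  0.33  1.5   1.92 -0.35  1.22 -1.46]
```

View pics/scene14.png

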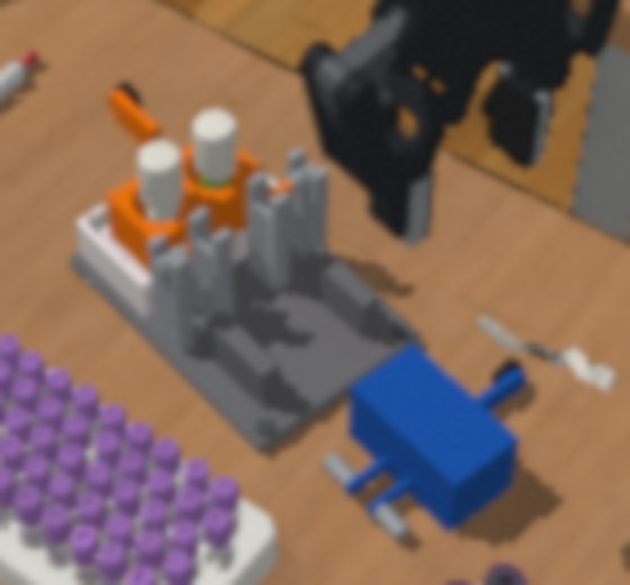

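View pics/wrist14.png

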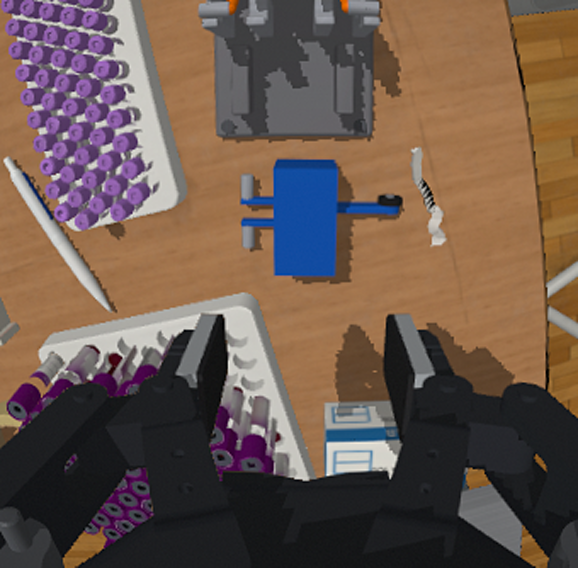

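The rack is flat on the table beside the stand (scene crop (435,435)), and both vials are upright at (160,185) and (214,150). Quick depth check, then hand in.

```bash

python3 - <<'E'
from h import *
s=load("scene14.npz");P=depth_pts(s);h=cv2.cvtColor(s['pixels'],cv2.COLOR_RGB2HSV)
m=(h[...,0]>100)&(h[...,0]<125)&(h[...,1]>150)&(P[...,2]>30)&(P[...,2]<50)&(abs(P[...,0]-465)<60)
q=P[m];q=q[q[:,2]>33];A=np.c_[q[:,:2],np.ones(len(q))];k=np.linalg.lstsq(A,q[:,2],rcond=None)[0];print('rack',len(q),q.mean(0),'tilt deg',np.degrees(k[:2]))
m=(h[...,1]<60)&(P[...,2]>78)&(P[...,2]<90)&(abs(P[...,0]-616)<40)&(abs(P[...,1]+50)<45)
for p in (P[m][P[m][:,1]>-48],P[m][P[m][:,1]<-48]): print('vial',len(p),p.mean(0),p[:,2].max())
m=(h[...,0]<15)&(h[...,1]>200)&(P[...,2]>45)&(P[...,2]<60)&(abs(P[...,0]-616)<45)&(abs(P[...,1]+50)<45);print('rim',P[m].mean(0),np.percentile(P[m][:,2],[10,90]))
E
```

```text
rack 535 [465.61106572 -19.51041424  35.6373521 ] tilt deg [ 0.00260574 -0.39247643]
vial 60 [618.44505639 -32.83012511  81.68894636] 84.02868204392257
vial 61 [611.08997654 -61.57542522  82.1871458 ] 84.55901654110914
rim [617.35628412 -38.96940751  51.21706296] [47.9229175 53.2827232]
```

```bash
python3 -c "
from rig import workorder
print(workorder.sign_off())"
```

```text
the job is handed in; nothing more can be done
None
```

The job is done and handed in at about 23.3 s of the 61 s allowed. I pinched both buttons, swung the rack and cover together over the forks into the tray, and let go. Then I lifted the rack straight up off the vials, turned it 90° and set it upside down on the table on the robot's side of the stand.

**Last checks from the scene camera:**
- **Rack:** its upper face is 35.6 mm above the table (36 mm expected), tilted less than 0.5°. The planned gap to the stand is about 15 mm, and the picture shows it clear.
- **Vials:** both stand cap-down in the cover, with their tops at about 82–84 mm (83 mm expected).
- **Cover:** its rim is at about 51 mm (52 mm expected), seated in the tray.
- **Robot:** it is clear of everything, with the fingertips at about 170 mm.

**Forces:** the highest I read was about 21 N at the wrist, when I pressed the rack briefly onto the table before letting go. Forces during the swing stayed under 4 N at the readings I took.

**Disagreements:** the cameras differed by 2–3 mm, within what their calibration allows for. One wrist-camera measurement of the turned rack came out about 5 mm too long, because I had included its side face; I corrected it before gripping. No check failed.

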